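Ready the moulding press: seat the insert, hold the plunger drawn

TASK

Get the bench moulding press ready for loading: put the oblong mould insert into the rectangular pocket of the press bed and press it down firmly until it is flush, then let go of it. Then grip the plunger by its black tab and draw it straight up until its lower end is clear of the loading window but still well inside the guide collar, without jamming it, pulling it right out or shifting the press, and finish while still holding it there, steady, so that a pellet can be dropped in. Leave the two spare inserts and everything else on the bench where they are.

Things in the scene. Friction and masses are not known exactly. Their poses are not given: they have to be found in the camera images.
- press: Press, 4 kg, standing loose: grey bed 110 (x) by 250 (y) by 30 mm high. Tower 54 x 54 mm at y -68 mm, up to 114 mm: from 30 to 66 mm a loading window open right through along x, from 66 to 114 mm the guide collar, bored 21.2 mm. The bore goes on 24 mm down into the bed. At y +62 mm the pocket, 39 (x) by 63 (y), 24 mm deep. Heights are from the underside. Origin: centre of underside; z up.
- pocket_floor (a point): Centre of the pocket's floor, 6 mm above the table, 24 mm below the bed's top. Axes as the press: the pocket's long side (63 mm) runs along y.
- bore_floor (a point): Centre of the bottom of the bore in the bed, 6 mm above the table; the plunger stands on it at the start.
- collar_mouth (a point): Centre of the collar's top opening, 114 mm above the table.
- plunger: Loose plunger, 0.2 to 0.42 kg, standing in the bore: steel rod 20 mm in diameter, 120 mm long, with a flat black tab on top, 14 (x) by 50 (y) by 36 mm high (120 to 156 mm above the lower end). Free to turn about its axis. Origin: centre of its lower end; z up the rod. The origin starts 6 mm above the press's underside; at 66 mm the window is clear, at 114 mm it leaves the collar.
- plunger_grip (a point): Centre of the plunger's black tab, 138 mm above the rod's lower end; axes as the plunger.
- insert: The oblong mould insert, a loose aluminium block 36 (x) by 60 (y) by 24 mm high (about 0.13 kg) with two small round dark marks on top; lies flat on the table. It fits the pocket with 1.5 mm play on each side, either way round; seated, its top is flush with the bed. Origin: centre of its underside; z up.
- spare_square: Spare insert, square, 52 by 52 by 24 mm, with one round dark mark on top; does not fit the pocket. Origin: centre of underside.
- spare_round: Spare insert, round, 48 mm diameter, 24 mm high. Origin: centre of underside.
- bottle: Bystander: green bottle, 56 mm diameter, about 150 mm tall. Origin: centre of underside.
- vase: Bystander: white unglazed vase, 72 mm diameter, 100 mm tall. Origin: centre of underside.
- bowl: Bystander: white bowl, 100 mm diameter, 40 mm tall. Origin: centre of underside.
- tape: Bystander: cardboard ring lying flat, 90 mm diameter, 24 mm high. Origin: centre of underside.
- spatula: Bystander: spatula with a wooden handle lying flat on the table.
Mind the look-alikes: they are no part of the job. Leave any purple look-alike of the insert alone.

How it is judged:
On the way, in this order (a step that is already met when the one before it is completed fails the run):
1. the oblong insert lies flush in the pocket and is pressed down on its floor (more than 4 N) (horizontal distance between insert and pocket_floor below 0.004 m and z of insert in the frame of pocket_floor below 0.0025 m and angle between the z axis of insert and the z axis of press, either way round below 0.06 rad and contact force between insert and press above 4 N), for 0.04 s.
2. the insert is let go and stays flush (horizontal distance between insert and pocket_floor below 0.004 m and z of insert in the frame of pocket_floor below 0.0025 m and angle between the z axis of insert and the z axis of press, either way round below 0.06 rad and contact force between each of the arm, the fingers and insert below 0.1 N), for 0.1 s.
3. the gripped plunger is drawn up until its lower end is clear of the window and inside the collar (z of plunger in the frame of press between 0.064 and 0.102 m and angle between the z axis of plunger and the z axis of press, either way round below 0.07 rad and horizontal distance between plunger and bore_floor below 0.005 m and contact force between the fingers and plunger above 2 N), for 0.2 s.
At the end, for the whole second after the job is handed in: Plunger gripped (over 2 N) and still, its lower end 64 to 102 mm above the press's underside, within 0.07 rad and 5 mm of the bore's line; insert in the pocket within 4 mm of centre and 2.5 mm of the floor, not touched; press flat, within 20 mm of its start (all of step 3 and horizontal distance between insert and pocket_floor below 0.004 m and z of insert in the frame of pocket_floor below 0.0025 m and angle between the z axis of insert and the z axis of press, either way round below 0.06 rad and linear speed of plunger below 0.02 m/s and contact force between the fingers and insert below 0.1 N and distance of press from where it was at the start of the episode below 0.02 m and height (world z) of press below 0.004 m and angle between press's own z axis and vertical below 0.03 rad); the arm keeps its last pose, push and grip.
It fails at once if the plunger is pulled right out of the collar (z of plunger in the frame of press above 0.112 m).
It fails at once if the press is shifted over 20 mm, lifted over 6 mm or tipped (distance of press from where it was at the start of the episode above 0.02 m or height (world z) of press above 0.006 m or angle between press's own z axis and vertical above 0.05 rad).
It fails at once if a spare insert or another thing on the bench is shifted over 30 mm (distance of any of spare_square, spare_round, bottle, vase, bowl, tape, spatula from where it was at the start of the episode above 0.03 m).
It also fails if it takes over 64 s, if anything falls off the work surface, if the arm or the gripper's body presses on something with over 40 N, if the wrist force passes 120 N, or if a joint passes its speed limit or range.

ROBOT

A 6-joint arm with a two-finger parallel gripper is mounted at the origin on the work surface. World frame = base frame: x ahead of the robot, y to its left, z up, the work surface at z = 0. Lengths are in m, angles in rad, forces in N, time in s.
With the tool pointing down it reaches from about 0.25 to 0.8 m from the base axis. Payload 8.5 kg.
Tool frame: the origin (TCP) lies midway between the tips of the shut fingers; the grasp point (between the pads) lies 19 mm behind it; y points along the fingers, x is the direction in which the jaws open and shut, and the axes are right-handed (so a half turn about y gives the same grasp; the last joint's range is limited). The gripper opens to 85 mm and grips with 20 to 120 N. Pads are 22 mm wide; open, the fingers measure 114 mm over their backs; the gripper's body (76 mm by 85 mm) begins 54 mm behind the grasp point. The pads swing forward as they close: fully open they stand 13 mm farther back than shut.
Start: joints at [0, 0.238, -0.013, 1.319, 0, 1.571], TCP at [0.525, -0, 0.231] pointing down, gripper open.
Joint ranges: [-2.66, 2.66], [-1.03, 1.9], [-1.14, 1.46], [-1.82, 2.27], [-1.45, 1.34], [-3.14, 3.14]. Speed limits (rad/s): [2.22, 2.22, 2.79, 3.14, 3.14, 3.14].

INTERFACE

Orientations are given as a unit quaternion [x, y, z, w].
In Python, from workcell import telemetry, grab_frame, hand_in, masks_of, spot_point gives the robot as it stands. The module is installed in compiled form; this text tells all that it offers.
- The arm moves only by the tool send_rows, never from a script. Its argument "deltas" is a list of rows, each a list of 5 numbers: the shift along the world's x, y, z each as a share of 600 mm, from -1 to 1, then the turn about the world's z as a share of 0.5 rad, from -1 to 1, then the closure, from 0 (fully open) to 1 (shut). In form: [[tx, ty, tz, turn, jaw], ...]. A call has 1 to 5 rows; each row is the pose to reach, as a shift and turn from the pose commanded when the call began; what a row does not reach only later rows make up. A row lasts 1/12 s, in which the tool goes at most 41.7 mm and 7.16 degrees, less where a joint would pass 70% of its speed; a pose out of reach is approached as far as the arm can. A call with a number of a shift or a turn outside -1 to 1 is refused whole. A call with a gripper value outside its range is refused whole. The fingers move at their own pace and stop on an object; "squeeze" is the grip in N (left out, the last holds). Time passes only in rows, so rows that repeat a pose let the fingers close. It gives the time, the measured TCP pose, the force and the opening at its end, in the units of the state.
- telemetry.get_state(): the state, without advancing time (a new reading comes with each control period).
- grab_frame(name): name is "scene" or "side" or "wrist"; returns a dict with "image" (384x512x3 uint8, red, green, blue), "fx", "fy", "cx", "cy" (pixels), "dist" ([k1, k2, p1, p2, k3] as OpenCV has them; the pictures are not rectified), "eye" and "rotation" of the camera in the world. Camera axes: x right, y down, z forward; pixel columns grow to the right and rows downward; lengths in m; the calibration is good to about 2 mm. A picture is of the moment at which its call begins. There is no depth.
- hand_in(): hands the job in, once; it reports no verdict.
Trained networks look in a picture, given as the dict that the camera call returned (one of the last four; its "shot" number tells which), for a name from the list of things; names that differ only in an ending like _2 or _b are one class to them, and where a whole thing is asked for, a point or a joint stands for the part that bears it (a point fixed in the world has none). Each returns a list of dicts, best first, with "p" (0 to 1); they miss things now and then, are a little off and sometimes report something else, mostly with a low value. They report only what shows in the picture. A call takes as long as a camera call. They do not tell look-alikes from the thing itself.
- masks_of(picture, label): "mask" (384x512 bool, what is visible of it) and "centre" ([row, column] in pixels, amid what is visible of it).
- spot_point(picture, label): "centre" ([row, column] in pixels: a listed point, or the origin of a listed thing).
The state is a dict: "clock": time; "joints": joint angles; "qvel": joint speeds; "joint_efforts": joint torques, N m; "ee_pos": TCP position; "orientation": TCP orientation; "force": force on the tool from outside, world axes, zero at the start; "wrist_torque": the same for the moment, N m; "grip_width": opening from 0.0 (shut) to 1.0 (fully open).
Only numpy, scipy, OpenCV 4.12 (cv2) and the standard library are available. Lean on these libraries where they do the work, as an engineer would, in place of code of your own. Each camera call takes 0.05 s, during which the arm holds its last target.

## Working session

There is one attempt and no reset: what is moved stays moved. The work goes in short steps, Python scripts to look and compute and a tool call to move; the robot and the scene stay as the last step left them, time stands still between calls to the robot, and variables do not carry over. Pictures are saved under pics/ and viewed, and the job is handed in when it is done.

Besides the shell and the picture viewer there is one more tool, called after "Request:" as a command line: name --pt "numbers of a row" for each row, then --argument value for the rest. send_rows: Moves the arm, as the interface text tells. Its arguments: {"type":"object","properties":{"deltas":{"type":"array","items":{"type":"array","items":{"type":"number","minimum":-1,"maximum":1}}},"squeeze":{"type":"number"}},"required":["deltas"]}

```bash
mkdir -p pics
cat > h.py <<'E'
import numpy as np, cv2, pickle
from workcell import telemetry, grab_frame, hand_in, masks_of, spot_point
def save(p,name,sc=1.0):
    cv2.imwrite('pics/'+name, cv2.resize(p['image'][:,:,::-1],None,fx=sc,fy=sc,interpolation=cv2.INTER_CUBIC))
def crop(p,name,r0,r1,c0,c1,sc=4):
    im=p['image'][r0:r1,c0:c1,::-1]
    cv2.imwrite('pics/'+name, cv2.resize(im,None,fx=sc,fy=sc,interpolation=cv2.INTER_CUBIC))
def ray(p,rc):
    K=np.array([[p['fx'],0,p['cx']],[0,p['fy'],p['cy']],[0,0,1]],float)
    u=cv2.undistortPoints(np.array([[[rc[1],rc[0]]]],float),K,np.array(p['dist'],float))[0,0]
    d=np.array(p['rotation'])@np.array([u[0],u[1],1.0]); return np.array(p['eye'],float), d/np.linalg.norm(d)
def onz(p,rc,z):
    e,d=ray(p,rc); return e+d*(z-e[2])/d[2]
def tri(obs):
    A=np.zeros((3,3));b=np.zeros(3);R=[]
    for p,rc in obs:
        e,d=ray(p,rc);M=np.eye(3)-np.outer(d,d);A+=M;b+=M@e;R.append((e,d))
    x=np.linalg.solve(A,b); return x,[float(np.linalg.norm(np.cross(x-e,d))) for e,d in R]
def proj(p,X):
    K=np.array([[p['fx'],0,p['cx']],[0,p['fy'],p['cy']],[0,0,1]],float)
    R=np.array(p['rotation']).T; t=-R@np.array(p['eye'])
    u,_=cv2.projectPoints(np.array(X,float).reshape(-1,1,3),cv2.Rodrigues(R)[0],t,K,np.array(p['dist'],float))
    return u[:,0,::-1]
E
python3 - <<'E'
from h import *
print(telemetry.get_state())
P={n:grab_frame(n) for n in ['scene','side','wrist']}
pickle.dump(P,open('P0.pkl','wb'))
for n,p in P.items():
    save(p,f'{n}0.png',1.5); print(n,p['shot'],np.round(p['eye'],3),np.round(p['rotation'],3).tolist(),p['fx'],p['dist'])
    for l in ['insert','press','plunger','spare_square','spare_round','tape','bowl','vase','bottle','spatula']:
        print(' ',l,[(round(m['p'],2),np.round(m['centre'],1).tolist(),int(m['mask'].sum())) for m in masks_of(p,l)][:4])
    for l in ['insert','press','plunger','plunger_grip','pocket_floor','collar_mouth','bore_floor']:
        print('  pt',l,[(round(m['p'],2),np.round(m['centre'],1).tolist()) for m in spot_point(p,l)][:4])
E
```

```text
{'clock': 0.0, 'joints': array([ 3.24702576e-05,  2.38814612e-01, -1.42556672e-02,  1.31918626e+00,
       -1.02707874e-05,  1.57079644e+00]), 'qvel': array([ 0.00143556, -0.00024106, -0.00188569, -0.00033962, -0.00211563,
       -0.00061568]), 'joint_efforts': array([ 1.29771975e-03, -5.38790166e+01,  3.46437156e+01,  1.83730113e-02,
        1.69192181e-04,  6.54446694e-05]), 'ee_pos': array([5.24590639e-01, 1.38825156e-05, 2.30659320e-01]), 'orientation': array([ 7.07110232e-01, -5.04817092e-04, -5.27705720e-04, -7.07102953e-01]), 'force': array([-0.10647295,  0.15952635, -0.61882875]), 'wrist_torque': array([0.0068116 , 0.00878308, 0.03636108]), 'grip_width': 1.006212830687363}
scene 1 [ 1.115 -0.835  0.803] [0.841, 0.269, -0.13, -0.451] 460.48070300848656 [-0.0328766  0.         0.         0.         0.       ]
  insert [(0.66, [150.2, 293.2], 208), (0.63, [180.6, 322.1], 185), (0.56, [159.6, 279.1], 216), (0.49, [179.7, 283.7], 252)]
  press [(0.94, [208.9, 240.7], 3101)]
  plunger [(0.56, [179.8, 227.9], 277)]
  spare_square [(0.78, [271.1, 158.9], 541), (0.69, [179.9, 225.6], 
[... 1806 characters left out ...]
   0.         0.       ]
  insert [(0.43, [0.7, 252.4], 85)]
  press [(0.83, [145.3, 253.4], 16722)]
  plunger [(0.73, [246.1, 224.2], 1067), (0.4, [221.2, 424.8], 3836)]
  spare_square [(0.71, [320.7, 234.1], 131)]
  spare_round [(0.63, [333.9, 325.6], 136)]
  tape [(0.97, [88.5, 452.8], 3134)]
  bowl [(0.9, [219.9, 426.0], 3937)]
  vase [(0.66, [330.1, 325.5], 98)]
  bottle [(0.72, [6.2, 445.5], 671)]
  spatula []
  pt insert []
  pt press [(0.97, [154.7, 250.9])]
  pt plunger [(0.73, [231.9, 228.8])]
  pt plunger_grip [(0.77, [248.3, 226.5])]
  pt pocket_floor [(0.6, [108.1, 267.2])]
  pt collar_mouth [(0.58, [233.3, 229.7]), (0.48, [248.6, 225.7])]
  pt bore_floor [(0.7, [198.1, 234.3])]
```

Run:
```python
s=open('h.py').read()
s=s.replace("np.array(p['rotation'])@","rot(p)@").replace("np.array(p['rotation']).T","rot(p).T")
s+='''
from scipy.spatial.transform import Rotation
def rot(p): return Rotation.from_quat(np.array(p['rotation'],float)).as_matrix()
'''
open('h.py','w').write(s)
```

```text
(no output)
```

View pics/scene0.png

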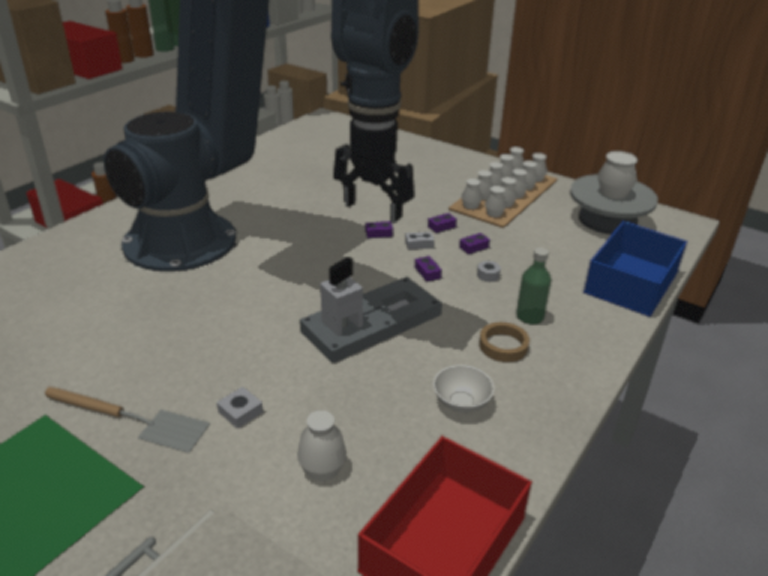

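View pics/side0.png

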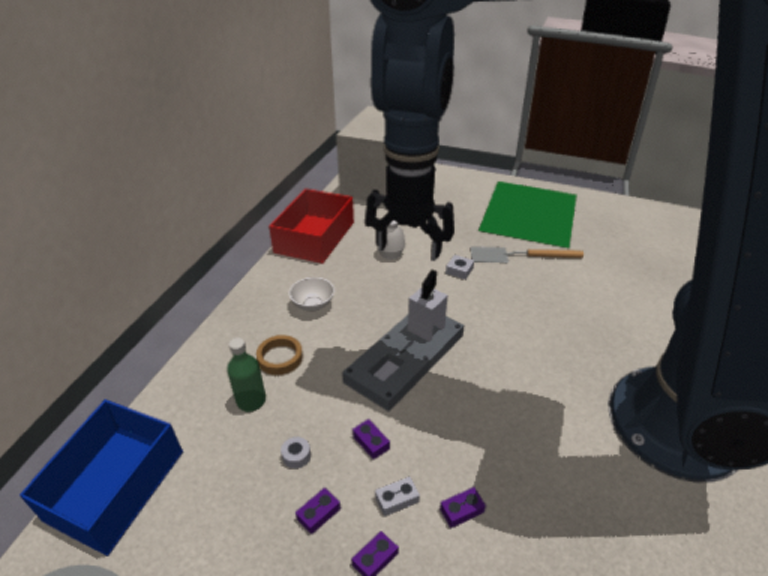

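View pics/wrist0.png

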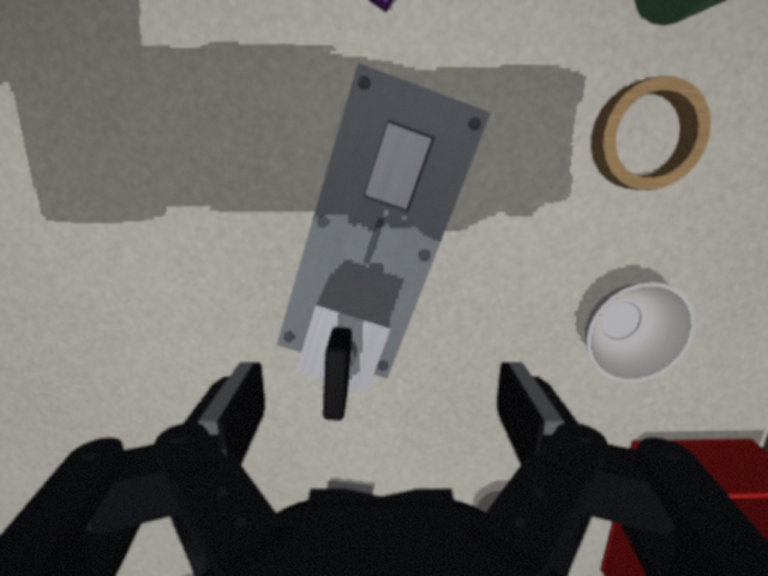

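Four purple look-alikes in side 1.5x-view at (371,438), (318,510), (375,553), (462,506). The spares are round (295,451) and square (459,266). The light-grey oblong with two marks at (397,494) fits the description. I'll check it in a close crop and measure.

Run:
```python
from h import *
P=pickle.load(open('P0.pkl','rb'))
S,D,W=P['scene'],P['side'],P['wrist']
a=D['image'][275:384,180:340,::-1]; b=S['image'][130:200,230:350,::-1]
a=cv2.resize(a,(640,436),interpolation=cv2.INTER_CUBIC); cv2.imwrite('pics/c0.png',a)
print('insert tri',tri([(S,(159.6,279.1)),(D,(332,265.3))]))
for n,s,d in [('p1',(150.2,293.2),None),('round',(180.6,322.1),(301.1,196.9))]:
    if d: print(n,tri([(S,s),(D,d)]))
for rc in [(340.3,211.9),(291.7,252.3),(337.1,309.6),(332.0,265.3),(368,250),(301,197)]: print(rc,np.round(onz(D,rc,.02),3))
print('grip',tri([(S,(181,223.9)),(D,(187.9,286.6)),(W,(248.3,226.5))]))
print('grip SW',tri([(S,(181,223.9)),(W,(248.3,226.5))]))
print('collar',tri([(S,(191.5,226.2)),(D,(195.1,285.4)),(W,(233.3,229.7))]))
print('pocket',tri([(S,(208.3,265.3)),(D,(247.2,255.6)),(W,(108.1,267.2))]))
print('bore',tri([(S,(222.2,228.1)),(D,(223.8,279.6)),(W,(198.1,234.3))]))
# press corners in wrist at z=.03 (1.5x picture -> /1.5)
for c,r in [(359,65),(489,113),(278,346),(387,378)]:
    print('corner',onz(W,(r/1.5,c/1.5),.03))
for c,r in [(390,122),(433,137),(365,195),(408,209)]:
    print('pk',onz(W,(r/1.5,c/1.5),.03))
```

```text
insert tri (array([0.43503945, 0.31136045, 0.01125545]), [0.0006023722418002339, 0.0006023722418002863])
round (array([0.616443  , 0.28756796, 0.01121292]), [0.005802825499064489, 0.005802825499064355])
(340.3, 211.9) [0.54  0.377 0.02 ]
(291.7, 252.3) [0.5   0.222 0.02 ]
(337.1, 309.6) [0.336 0.296 0.02 ]
(332.0, 265.3) [0.434 0.316 0.02 ]
(368, 250) [0.438 0.407 0.02 ]
(301, 197) [0.618 0.295 0.02 ]
grip (array([ 0.49608423, -0.05640663,  0.14313616]), [0.004629740636353215, 0.0016947560915548056, 0.0036061137284602043])
grip SW (array([ 0.49488543, -0.05616493,  0.142122  ]), [0.003997701580327285, 0.003997701580327187])
collar (array([ 0.49902678, -0.05583178,  0.1135029 ]), [0.0018649975158255084, 0.002987719657886505, 0.0034356460418942165])
pocket (array([0.54371904, 0.0701222 , 0.00494537]), [0.003955846003461609, 0.0042701095139097344, 0.005099590365301609])
bore (array([ 0.50167375, -0.04932029,  0.00712607]), [0.0039439170797642845, 0.008366273079100916, 0.005092298484356748])
corner [0.50789295 0.14654966 0.03      ]
corner [0.60991671 0.11261195 0.03      ]
corner [ 0.42833085 -0.08976984  0.03      ]
corner [ 0.53082844 -0.12339929  0.03      ]
pk [0.53189172 0.10568522 0.03      ]
pk [0.56638795 0.0945226  0.03      ]
pk [0.51150772 0.04887027 0.03      ]
pk [0.54755327 0.03736534 0.03      ]
```

View pics/c0.png

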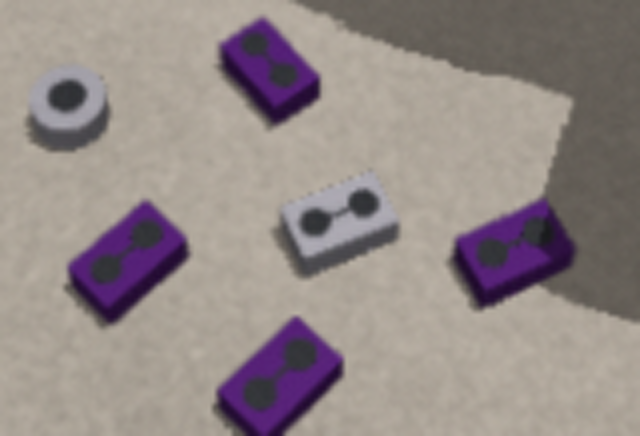

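The chosen grey insert at scene(159.6,279.1)/side(332,265) triangulates to (0.435, 0.311, 0.011) with a 0.6 mm residual, in line with its 24 mm height. The crop confirms grey, oblong, two marks. I'll move the wrist camera above it.

Request:
send_rows --pt "-0.02 0.06 0 0 0" --pt "-0.04 0.12 0 0 0" --pt "-0.06 0.18 0 0 0" --pt "-0.08 0.24 0 0 0" --pt "-0.1 0.3 0 0 0" --squeeze 40

```text
clock: 3.12
ee_pos: [0.4642, 0.1814, 0.2314]
orientation: [-0.707, 0.0, -0.0, 0.707]
force: [1.2, 0.8, 0.4]
grip_width: 0.993
```

Request:
send_rows --pt "-0.02 0.06 0 0 0" --pt "-0.04 0.12 0 0 0" --pt "-0.05 0.14 0 0 0" --pt "-0.05 0.14 0 0 0"

```text
clock: 3.45
ee_pos: [0.4337, 0.2668, 0.2312]
orientation: [-0.707, -0.001, 0.002, 0.707]
force: [0.4, -0.5, -0.1]
grip_width: 1.0
```

Run:
```python
from h import *
s=telemetry.get_state(); print(s['clock'],s['ee_pos'],s['orientation'],s['joints'],s['qvel'].round(3))
P={n:grab_frame(n) for n in ['scene','side','wrist']}
pickle.dump(P,open('P1.pkl','wb'))
W=P['wrist'];save(W,'w1.png',1.5)
for n,p in P.items():
    print(n,[(round(m['p'],2),np.round(m['centre'],1).tolist(),int(m['mask'].sum())) for m in masks_of(p,'insert')][:6])
    for l in ['insert','press','plunger','plunger_grip','pocket_floor','collar_mouth','bore_floor']:
        print('  pt',l,[(round(m['p'],2),np.round(m['centre'],1).tolist()) for m in spot_point(p,l)][:4])
save(P['scene'],'s1.png',1.5);save(P['side'],'d1.png',1.5)
```

```text
3.45 [0.43366646 0.26676181 0.23118416] [-0.70689086 -0.0012543   0.00155951  0.70731981] [ 5.51023665e-01  2.11068513e-01 -4.97469270e-02  1.31003250e+00
  7.42721099e-04  2.11784064e+00] [-0.061 -0.006 -0.008  0.005 -0.019 -0.056]
scene [(0.74, [148.1, 295.5], 182), (0.67, [179.3, 283.6], 233), (0.61, [153.6, 251.7], 199), (0.58, [161.7, 313.7], 185), (0.53, [159.8, 279.9], 220)]
  pt insert [(0.61, [152.4, 295.6]), (0.59, [165.5, 280.7]), (0.59, [162.4, 314.9]), (0.52, [155.3, 252.7])]
  pt press [(0.88, [212.0, 244.3]), (0.35, [224.0, 228.3]), (0.33, [273.1, 80.6])]
  pt plunger [(0.53, [221.6, 230.1])]
  pt plunger_grip [(0.72, [275.6, 159.2]), (0.71, [177.8, 227.5])]
  pt pocket_floor [(0.96, [208.0, 264.5]), (0.69, [211.4, 354.2]), (0.33, [225.9, 228.4])]
  pt collar_mouth [(0.65, [191.4, 227.6])]
  pt bore_floor [(0.88, [222.4, 226.7]), (0.65, [220.4, 227.4])]
side [(0.92, [332.9, 264.9], 506), (0.81, [369.1, 247.8], 532), (0.81, [339.2, 211.0], 542), (0.74, [290.8, 249.7], 401), (0.6, [337.1, 308.8], 573)]
  pt insert [(0.62, [335.7, 265.9]), (0.62, [373.2, 249.3]), (0.62, [294.2, 251.3]), (0.58, [338.3, 306.9])]
  pt press [(0.68, [237.0, 270.9])]
  pt plunger [(0.41, [238.2, 186.0])]
  pt plunger_grip []
  pt pocket_floor [(0.85, [248.1, 254.8])]
  pt collar_mouth []
  pt bore_floor []
wrist [(0.89, [144.7, 181.6], 1363), (0.86, [128.9, 254.4], 1413), (0.83, [43.6, 254.4], 1782), (0.76, [76.8, 341.6], 1769), (0.63, [194.5, 306.8], 1304), (0.39, [206.2, 482.4], 2651)]
  pt insert [(0.95, [83.6, 337.9]), (0.69, [46.9, 252.9]), (0.63, [128.1, 254.3]), (0.56, [143.3, 186.3])]
  pt press [(0.94, [309.2, 302.6]), (0.4, [263.0, 450.1])]
  pt plunger [(0.24, [283.9, 319.8])]
  pt plunger_grip [(0.73, [144.7, 385.5])]
  pt pocket_floor [(0.59, [281.4, 318.5])]
  pt collar_mouth []
  pt bore_floor []
```

View pics/w1.png

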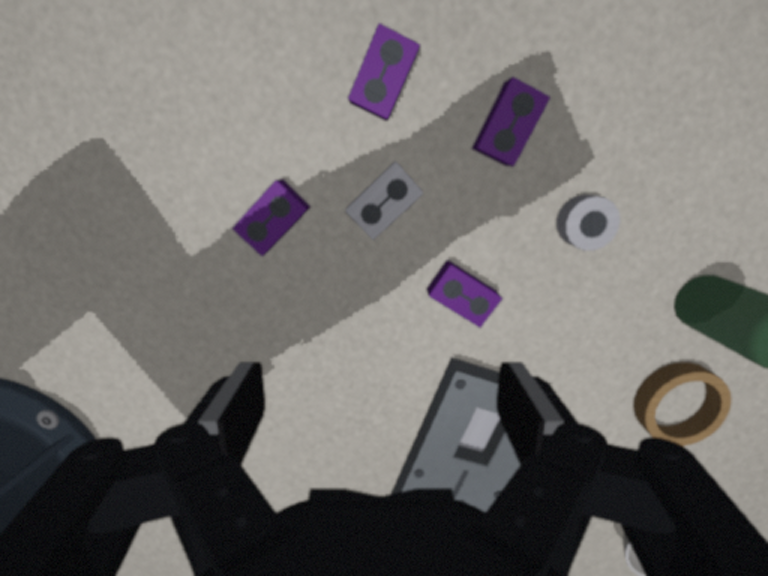

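View pics/d1.png

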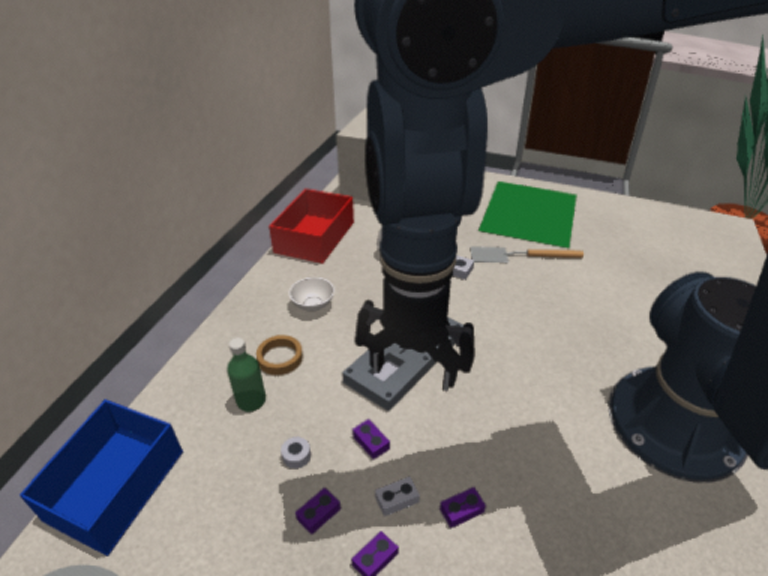

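Run:
```python
from h import *
P=pickle.load(open('P1.pkl','rb'));W=P['wrist'];P0=pickle.load(open('P0.pkl','rb'))
im=W['image']; crop(W,'w1c.png',95,175,210,300,7)
# insert segmentation in wrist
p=np.array([[397,163],[423,193],[374,240],[346,208]])/1.5
C=np.array([onz(W,(r,c),.024) for c,r in p]);print(C.round(4));print('mean',C.mean(0))
for i in range(4): d=C[(i+1)%4]-C[i]; print(np.linalg.norm(d).round(4),np.degrees(np.arctan2(d[1],d[0])))
print('dots',[onz(W,(r/1.5,c/1.5),.024).round(4) for c,r in [(397,189),(371,214)]])
print(tri([(P0['scene'],(159.7,279.5)),(P['side'],(332.5,265)),(W,(128.9,254.4))]))
print(tri([(W,(281.4,318.5)),(P['scene'],(208,264.5)),(P['side'],(248.1,254.8))]))
for n,c,r in [('a',(397+0),163)]: pass
for n,(r,c) in dict(pl=(144.7,181.6),pt=(43.6,254.4),pr=(76.8,341.6),pb=(194.5,306.8)).items(): print(n,onz(W,(r,c),.02).round(3))
```

```text
[[0.4483 0.3386 0.024 ]
 [0.4706 0.3143 0.024 ]
 [0.429  0.2739 0.024 ]
 [0.4051 0.3016 0.024 ]]
mean [0.43827046 0.3070901  0.024     ]
0.033 -47.369997757939885
0.058 -135.79508766417524
0.0366 130.81464398122475
0.0569 40.67324866708134
dots [array([0.4486, 0.3175, 0.024 ]), array([0.4265, 0.2965, 0.024 ])]
(array([0.43559312, 0.31268088, 0.01054402]), [0.00038834807415742993, 0.00033200563293360274, 0.00014826157217571537])
(array([0.543338  , 0.06831202, 0.00264462]), [0.002795047054251982, 0.003656591921508767, 0.005541689293012597])
pl [0.34  0.293 0.02 ]
pt [0.435 0.413 0.02 ]
pr [0.542 0.377 0.02 ]
pb [0.508 0.225 0.02 ]
```

View pics/w1c.png

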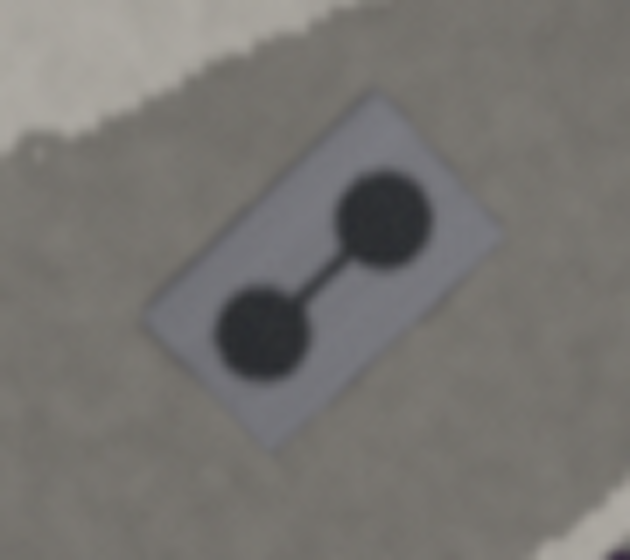

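Run:
```python
from h import *
P=pickle.load(open('P1.pkl','rb'));W=P['wrist'];S=P['scene'];D=P['side']
crop(D,'d1c.png',308,352,235,295,10)
crop(S,'s1c.png',140,180,255,305,12)
p=[((y+.5)/7-.5+95,(x+.5)/7-.5+210) for x,y in [(378,88),(502,233),(271,450),(145,318)]]
C=np.array([onz(W,q,.024) for q in p]);print(C.mean(0))
for i in range(4): d=C[(i+1)%4]-C[i]; print(np.linalg.norm(d).round(4),np.degrees(np.arctan2(d[1],d[0])).round(1))
print(telemetry.get_state()['ee_pos'])
```

```text
[0.43721327 0.30774878 0.024     ]
0.0339 -47.7
0.058 -136.5
0.0336 133.3
0.0586 43.8
[0.43491015 0.26401343 0.23127525]
```

View pics/d1c.png

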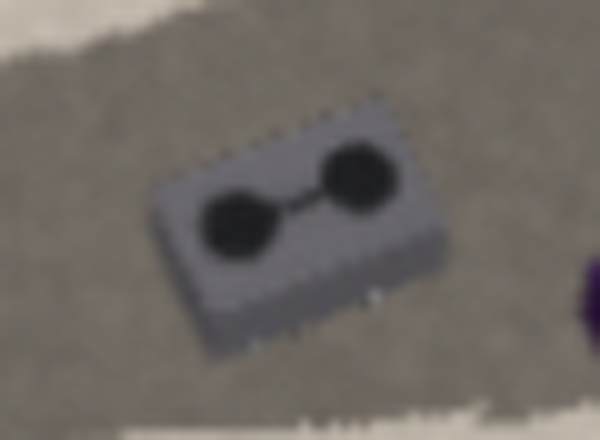

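View pics/s1c.png

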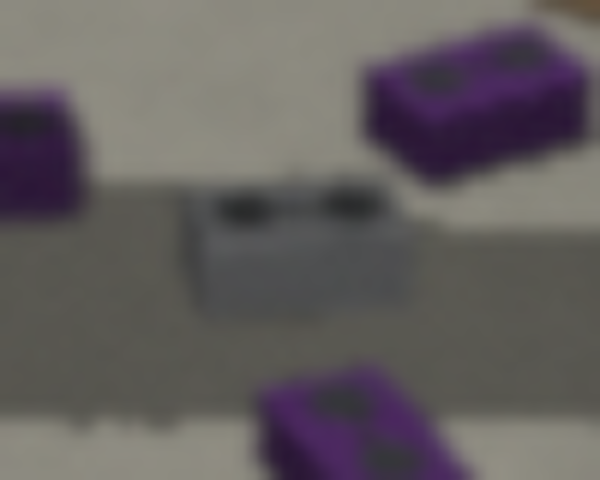

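Run:
```python
from h import *
P=pickle.load(open('P1.pkl','rb'));W=P['wrist'];S=P['scene'];D=P['side']
f=lambda x,y,s,r0,c0:((y+.5)/s-.5+r0,(x+.5)/s-.5+c0)
d=f(299,201.5,10,308,235); s=f(299.5,204,12,140,255); w=f(323,276,7,95,210)
print(d,s,w,[x['eye'] for x in (W,)])
print(tri([(D,d),(S,s),(W,w)]),tri([(D,d),(S,s)]),tri([(D,d),(W,w)]))
for p,q in [(D,d),(S,s),(W,w)]: print(onz(p,q,.024))
a=onz(D,f(239,225,10,308,235),.024);b=onz(D,f(359,178,10,308,235),.024);print(np.degrees(np.arctan2(*(a-b)[[1,0]])))
a=onz(W,f(264,334,7,95,210),.024);b=onz(W,f(383,219,7,95,210),.024);print(np.degrees(np.arctan2(*(b-a)[[1,0]])))
```

```text
(327.7, 264.45) (156.54166666666666, 279.5) (134.0, 255.71428571428572) [array([0.43494654, 0.34208034, 0.37409751])]
(array([0.43765838, 0.30839251, 0.02520209]), [0.0013873158142286462, 0.0006767383724662415, 0.0008364234837649809]) (array([0.43774949, 0.30896276, 0.02516146]), [0.0009809994400062916, 0.000980999440006208]) (array([0.43816369, 0.30771215, 0.02256707]), [0.0009365278396042144, 0.0009365278396041382])
[0.43879694 0.30882881 0.024     ]
[0.43578449 0.31036756 0.024     ]
[0.43727429 0.30753171 0.024     ]
42.929312730516074
43.80341588648764
```

Request:
send_rows --pt "0.002 0.03 -0.03 -0.25 0" --pt "0.004 0.073 -0.06 -0.5 0" --pt "0.004 0.073 -0.1 -0.75 0.1" --pt "0.004 0.073 -0.14 -1 0.2" --pt "0.004 0.073 -0.14 -1 0.2"

```text
clock: 5.22
ee_pos: [0.4352, 0.3067, 0.1432]
orientation: [0.686, -0.178, 0.175, -0.683]
force: [-0.7, -1.5, 0.0]
grip_width: 0.799
```

Request:
send_rows --pt "0 0 -0.02 -0.25 0.2" --pt "0 0 -0.04 -0.5 0.2" --pt "0 0 -0.06 -0.62 0.2" --pt "0 0 -0.06 -0.62 0.2" --pt "0 0 -0.06 -0.62 0.2"

```text
clock: 5.63
ee_pos: [0.4375, 0.3077, 0.112]
orientation: [0.651, -0.277, 0.277, -0.651]
force: [-0.7, -0.3, 0.2]
grip_width: 0.802
```

Run:
```python
from h import *
s=telemetry.get_state(); print(s['clock'],s['ee_pos'],Rotation.from_quat(s['orientation']).as_matrix().round(3).tolist(),s['joints'].round(3),s['grip_width'])
P={n:grab_frame(n) for n in ['side','wrist']}
pickle.dump(P,open('P2.pkl','wb'))
save(P['wrist'],'w2.png',1.5);crop(P['side'],'d2.png',220,384,150,400,3)
```

```text
5.6333 [0.43745723 0.30768775 0.1120489 ] [[0.693, -0.0, 0.721], [-0.721, 0.0, 0.693], [-0.0, -1.0, -0.0]] [ 0.613  0.322 -0.212  1.036  0.     2.989] 0.8018037881664507
```

View pics/w2.png

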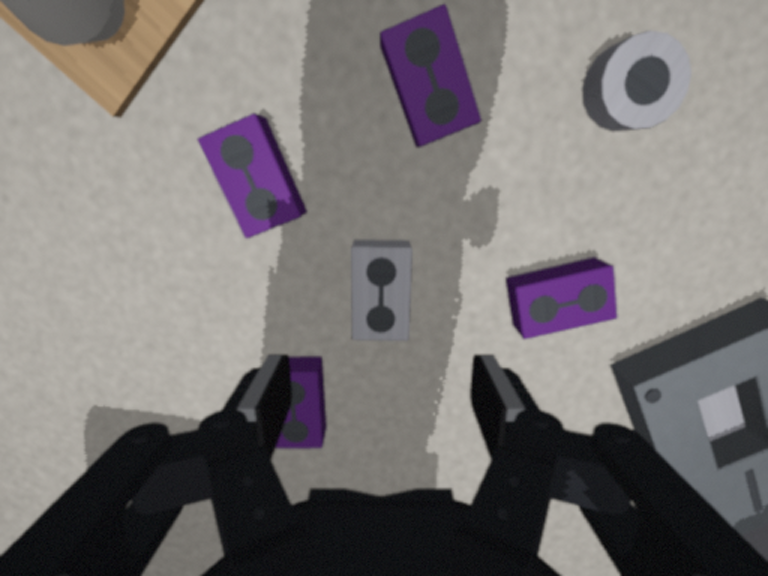

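View pics/d2.png

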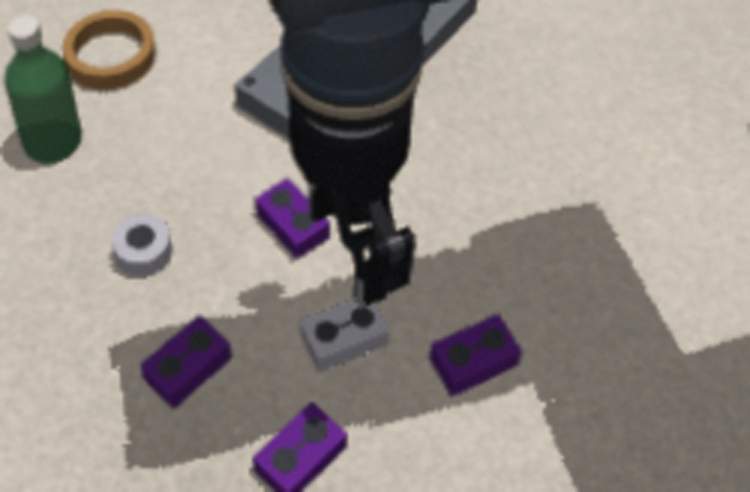

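Run:
```python
from h import *
P=pickle.load(open('P2.pkl','rb'));W=P['wrist']
C=np.array([onz(W,(r/1.5,c/1.5),.024) for c,r in [(352,247),(411,247),(410,341),(352,339)]]);print(C.mean(0))
for i in range(4): d=C[(i+1)%4]-C[i]; print(np.linalg.norm(d).round(4),np.degrees(np.arctan2(d[1],d[0])).round(1))
```

```text
[0.43768978 0.3067097  0.024     ]
0.0344 -46.1
0.06 -135.4
0.0364 131.8
0.0587 42.7
```

Request:
send_rows --pt "0 0 -0.05 0 0.35" --pt "0 0 -0.1 0 0.35" --pt "0 0 -0.14 0 0.35" --pt "0 0 -0.14 0 0.35"

```text
clock: 6.07
ee_pos: [0.4356, 0.3065, 0.0244]
orientation: [0.652, -0.279, 0.277, -0.649]
force: [-0.0, -1.0, 0.4]
grip_width: 0.649
```

Request:
send_rows --pt "0 0 -0.015 0 0.4" --pt "0 0 -0.03 0 0.4" --pt "0 0 -0.03 0 0.4"

```text
clock: 6.32
ee_pos: [0.4376, 0.3079, 0.0092]
orientation: [-0.65, 0.278, -0.278, 0.65]
force: [-0.1, -0.8, -0.1]
grip_width: 0.599
```

Request:
send_rows --pt "0 0 0 0 0.6" --pt "0 0 0 0 0.8" --pt "0 0 0 0 1" --pt "0 0 0 0 1" --pt "0 0 0 0 1"

```text
clock: 6.73
ee_pos: [0.4379, 0.3082, 0.0103]
orientation: [-0.649, 0.278, -0.279, 0.65]
force: [0.2, -0.5, 7.3]
grip_width: 0.409
```

Run:
```python
from h import *
s=telemetry.get_state(); print(s['clock'],s['ee_pos'],s['joints'].round(3),s['grip_width'],s['force'])
P={n:grab_frame(n) for n in ['side','wrist']}
pickle.dump(P,open('P3.pkl','wb'))
save(P['wrist'],'w3.png',1.5);crop(P['side'],'d3.png',270,364,190,340,5)
```

```text
6.7333 [0.43794525 0.30819665 0.01028676] [ 0.613  0.424 -0.356  0.789  0.     2.994] 0.4092314901915641 [ 0.20396521 -0.52470282  7.30461932]
```

View pics/w3.png

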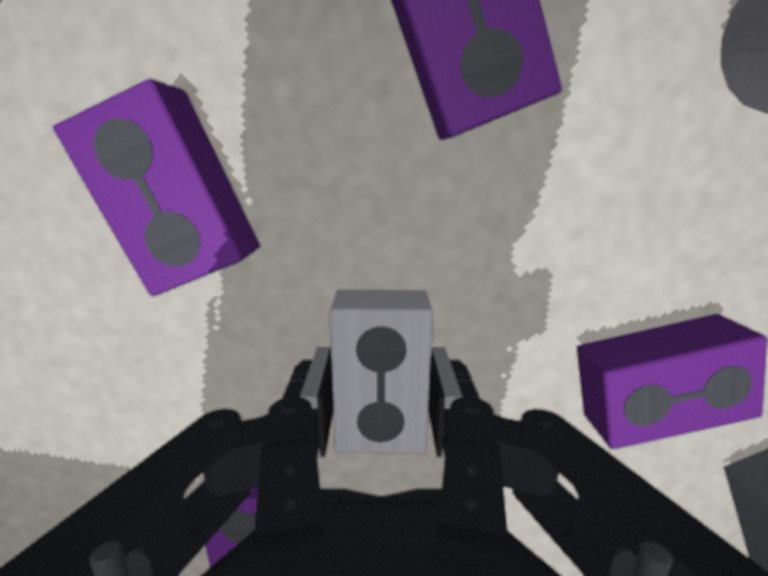

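View pics/d3.png

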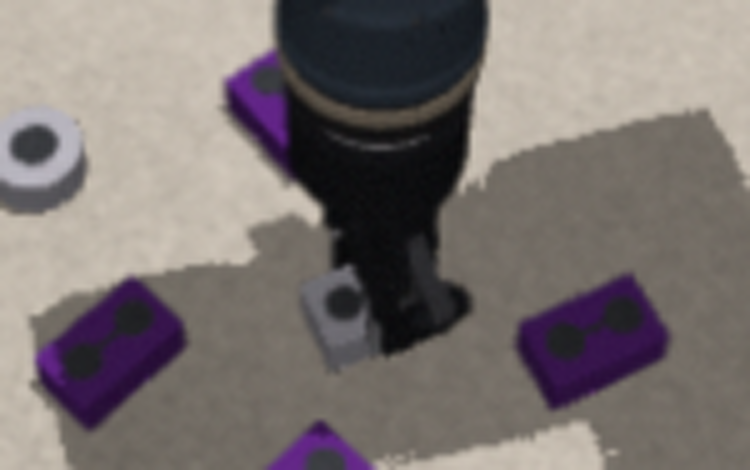

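Request:
send_rows --pt "0 0 0.04 0 1" --pt "0 0 0.1 0 1" --pt "0 0 0.16 0 1" --pt "0 0 0.22 0 1" --pt "0 0 0.28 0 1"

```text
clock: 7.25
ee_pos: [0.437, 0.3076, 0.1793]
orientation: [-0.65, 0.279, -0.279, 0.65]
force: [-0.4, -0.3, -1.9]
grip_width: 0.406
```

Request:
send_rows --pt "0.01 -0.05 0.02 0.2 1" --pt "0.03 -0.11 0.04 0.4 1" --pt "0.05 -0.17 0.05 0.6 1" --pt "0.07 -0.23 0.05 0.8 1" --pt "0.085 -0.29 0.05 0.96 1"

```text
clock: 7.67
ee_pos: [0.4891, 0.1323, 0.2082]
orientation: [-0.698, 0.113, -0.115, 0.698]
force: [0.6, 0.1, -1.5]
grip_width: 0.412
```

Request:
send_rows --pt "0.02 -0.06 0 0 1" --pt "0.04 -0.12 0 0 1" --pt "0.053 -0.17 0 0 1" --pt "0.053 -0.17 0 0 1" --pt "0.053 -0.17 0 0 1"

```text
clock: 8.08
ee_pos: [0.5203, 0.0302, 0.2073]
orientation: [-0.697, 0.117, -0.117, 0.697]
force: [0.1, -0.7, -0.5]
grip_width: 0.41
```

Run:
```python
from h import *
s=telemetry.get_state(); print(s['clock'],s['ee_pos'],Rotation.from_quat(s['orientation']).as_matrix()[:,0],s['joints'].round(3),s['grip_width'],s['force'])
P={n:grab_frame(n) for n in ['side','wrist','scene']}
pickle.dump(P,open('P4.pkl','wb'))
save(P['wrist'],'w4.png',1.5);save(P['side'],'d4.png',1.5)
```

```text
8.0833 [0.52029051 0.03019984 0.20727566] [ 9.44990013e-01 -3.27099080e-01 -2.60104950e-04] [ 0.058  0.241 -0.072  1.258  0.     1.962] 0.40990192697557587 [ 0.11389928 -0.73050575 -0.53475018]
```

View pics/w4.png

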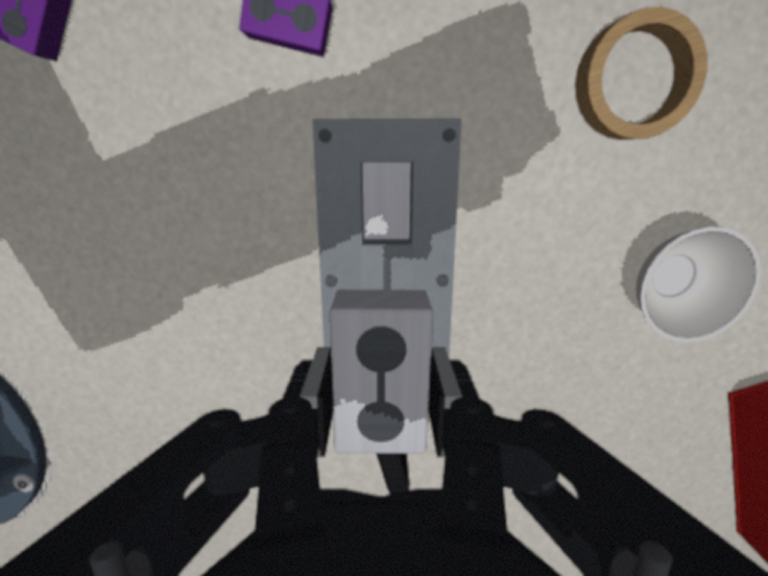

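View pics/d4.png

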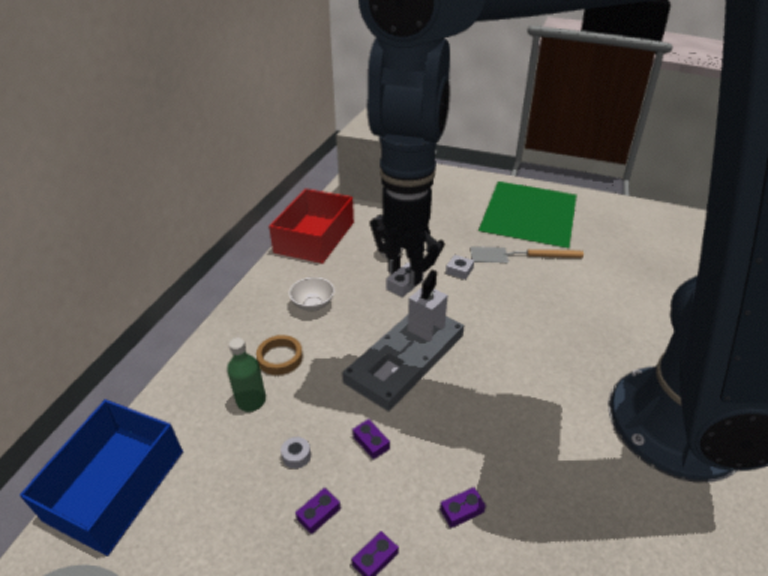

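Run:
```python
from h import *
P=pickle.load(open('P4.pkl','rb'));W=P['wrist']
crop(W,'w4c.png',70,205,200,320,5)
print(W['eye'],telemetry.get_state()['ee_pos'])
```

```text
[0.5458895  0.10472826 0.3502044 ] [0.51986224 0.0324669  0.20731994]
```

View pics/w4c.png

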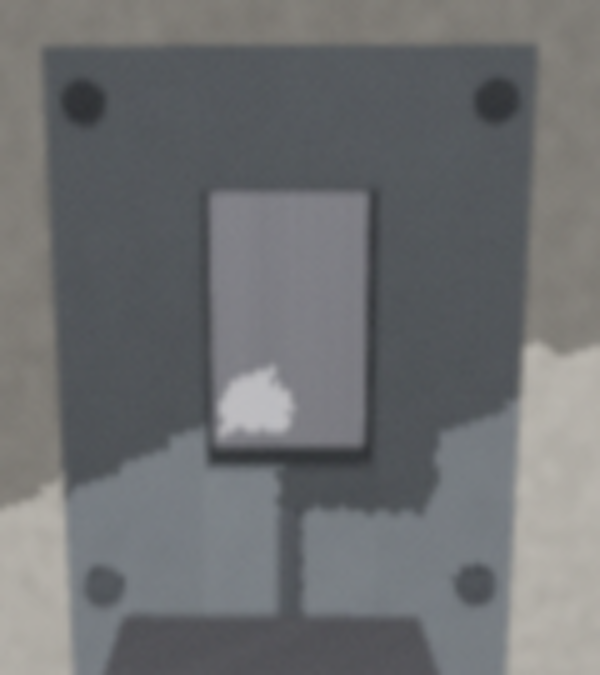

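Run:
```python
from h import *
P=pickle.load(open('P4.pkl','rb'));W=P['wrist']
f=lambda x,y,s=5,r0=70,c0=200:((y+.5)/s-.5+r0,(x+.5)/s-.5+c0)
ang=lambda d:np.degrees(np.arctan2(d[1],d[0])).round(2)
def rep(n,q,z):
    C=np.array([onz(W,x,z) for x in q]);print(n,C.mean(0).round(4))
    for i in range(4): d=C[(i+1)%4]-C[i]; print('  ',np.linalg.norm(d).round(4),ang(d))
    return C
rep('pocket',[f(*a) for a in [(204,190),(377,190),(372,463),(208,463)]],.03)
b=rep('bolts',[f(*a) for a in [(84,102),(496,102),(475,586),(104,586)]],.03)
rep('edge',[f(*a) for a in [(43,46),(537,46),(507,672),(76,672)]],.03)
e=np.array([.5200,.0324,.2073]) 
h=.2073+.0137
# insert top corners 1.5x
C=rep('insert top',[((y+.5)/1.5-.5,(x+.5)/1.5-.5) for x,y in [(331,308),(432,308),(429,452),(334,452)]],h)
cb=b.mean(0)
```

```text
pocket [0.5389 0.0717 0.03  ]
   0.0393 -18.95
   0.063 -108.72
   0.0395 161.07
   0.0631 71.1
bolts [0.5369 0.066  0.03  ]
   0.0921 -18.95
   0.1129 -108.77
   0.0921 161.08
   0.113 71.23
edge [0.5353 0.0607 0.03  ]
   0.1092 -18.96
   0.1474 -108.56
   0.1092 161.08
   0.1474 71.45
insert top [0.5205 0.0306 0.221 ]
   0.0345 -18.92
   0.0596 -107.77
   0.0368 161.14
   0.0597 69.93
```

Request:
send_rows --pt "0.016 0.033 0 0 1" --pt "0.032 0.065 -0.05 0.006 1" --pt "0.032 0.065 -0.11 0.006 1" --pt "0.032 0.065 -0.17 0.006 1" --pt "0.032 0.065 -0.22 0.006 1"

```text
clock: 8.65
ee_pos: [0.5384, 0.0726, 0.0733]
orientation: [0.698, -0.114, 0.114, -0.698]
force: [0.2, 0.0, -2.3]
grip_width: 0.406
```

Request:
send_rows --pt "0 0 -0.02 0 1" --pt "0 0 -0.045 0 1" --pt "0 0 -0.045 0 1" --pt "0 0 -0.045 0 1" --pt "0 0 -0.045 0 1"

```text
clock: 9.07
ee_pos: [0.5398, 0.0716, 0.0492]
orientation: [-0.698, 0.114, -0.115, 0.698]
force: [0.8, -0.4, -1.0]
grip_width: 0.414
```

Run:
```python
from h import *
s=telemetry.get_state(); print(s['clock'],s['ee_pos'],Rotation.from_quat(s['orientation']).as_matrix()[:,0],s['grip_width'],s['force'])
P={n:grab_frame(n) for n in ['side','wrist','scene']}
pickle.dump(P,open('P5.pkl','wb'))
save(P['wrist'],'w5.png',1.5);crop(P['side'],'d5.png',200,290,210,330,5);crop(P['scene'],'s5.png',170,250,190,310,5)
```

```text
9.0667 [0.53977697 0.07162996 0.04923287] [ 9.47393567e-01 -3.20069816e-01  8.61054787e-04] 0.4141801004512754 [ 0.75947186 -0.36114917 -0.95933791]
```

View pics/w5.png

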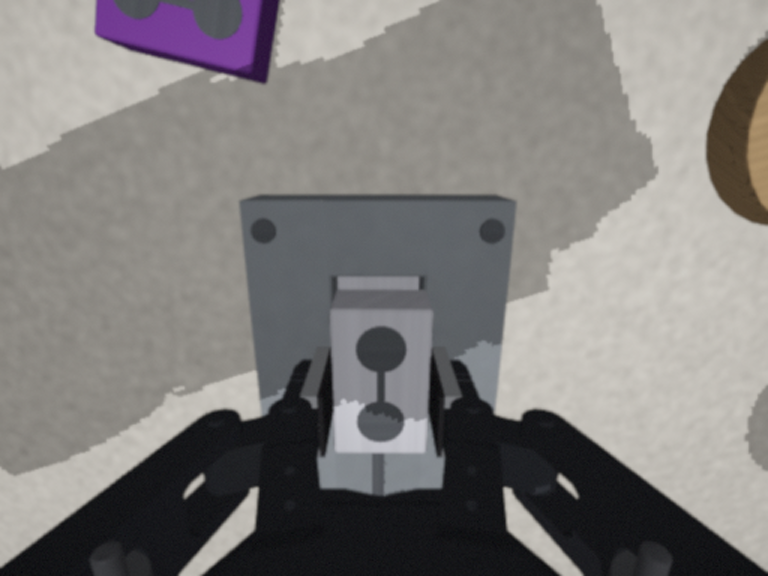

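View pics/d5.png

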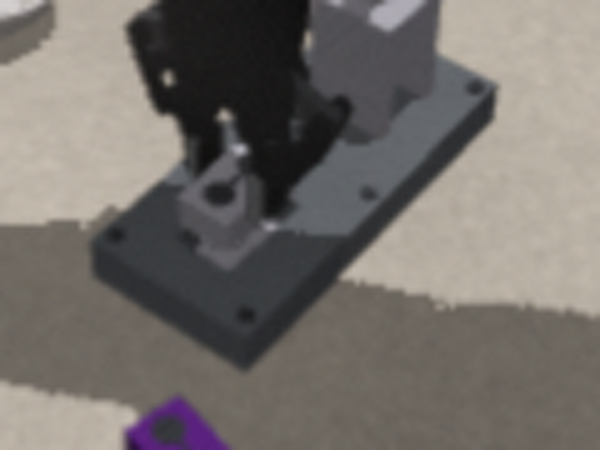

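View pics/s5.png

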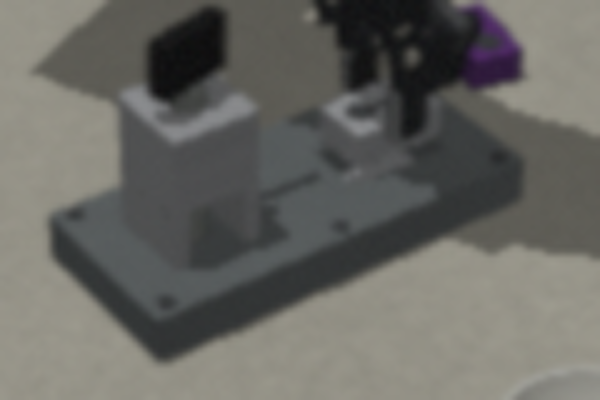

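Run:
```python
from h import *
P=pickle.load(open('P5.pkl','rb'));W=P['wrist']
crop(W,'w5c.png',120,320,150,350,4)
s=telemetry.get_state(); print(s['clock'],s['ee_pos'],Rotation.from_quat(s['orientation']).as_matrix()[:,0],W['eye'],W['cx'])
```

```text
9.2167 [0.54008795 0.07113597 0.04945482] [ 0.94711926 -0.3208775   0.00165527] [0.56520166 0.14504868 0.19245318] 253.50102376410067
```

View pics/w5c.png

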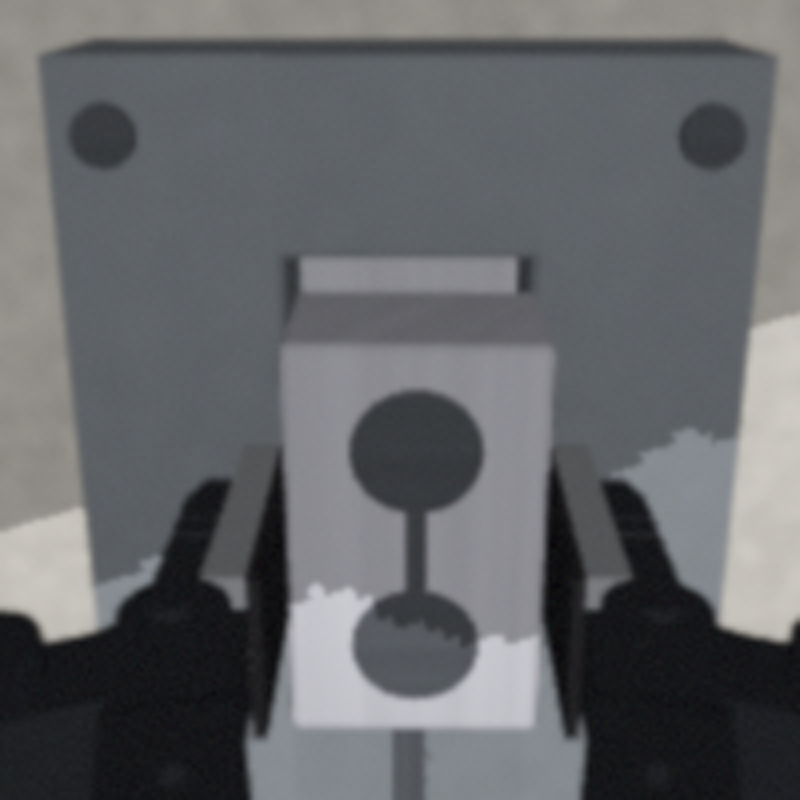

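Run:
```python
from h import *
P=pickle.load(open('P5.pkl','rb'));W=P['wrist']
f=lambda x,y,s=4,r0=120,c0=150:((y+.5)/s-.5+r0,(x+.5)/s-.5+c0)
yaw=np.radians(-18.85);ex=np.array([np.cos(yaw),np.sin(yaw)]);ey=np.array([-ex[1],ex[0]])
o=np.array([.5389,.0717])
def loc(pt,z): q=onz(W,f(*pt),z)[:2]-o; return np.round([q@ex*1000,q@ey*1000],1)
zb=.0493-.0103
for n,p,z in [('bolt',(103,135),.03),('bolt',(713,135),.03),('pk',(283,255),.03),('pk',(534,255),.03),('edge',(40,57),.03),('edge',(776,57),.03),
  ('ib',(301,294),zb),('ib',(538,294),zb),('it',(281,345),zb+.024),('it',(553,345),zb+.024),('itr',(293,728),zb+.024),('itr',(535,728),zb+.024)]:
    print(n,loc(p,z))
```

```text
bolt [-46.2  50.3]
bolt [46.4 50.6]
pk [-19.5  31.5]
pk [19.9 31.6]
edge [-54.6  62. ]
edge [54.8 62.4]
ib [-15.8  28. ]
ib [19.7 28.1]
it [-15.9  28.9]
it [19. 29.]
itr [-16.3 -30.7]
itr [ 19.  -30.6]
```

Request:
send_rows --pt "-0.0018 0.0024 0 0 1" --pt "-0.0018 0.0024 -0.006 0 1" --pt "-0.0018 0.0024 -0.012 0 1" --pt "-0.0018 0.0024 -0.016 0 1" --pt "-0.0018 0.0024 -0.018 0 1"

```text
clock: 9.63
ee_pos: [0.538, 0.0721, 0.0369]
orientation: [0.698, -0.115, 0.115, -0.698]
force: [0.3, -0.0, -1.9]
grip_width: 0.412
```

Run:
```python
from h import *
s=telemetry.get_state(); print(s['clock'],s['ee_pos'],s['grip_width'],s['force'],s['wrist_torque'])
P={n:grab_frame(n) for n in ['side','wrist']}
pickle.dump(P,open('P6.pkl','wb'))
crop(P['wrist'],'w6c.png',120,320,150,350,4)
s=telemetry.get_state(); print(s['clock'],s['ee_pos'],s['grip_width'],s['force'],s['wrist_torque'])
```

```text
9.6333 [0.53795055 0.07213859 0.03689926] 0.41202012985055814 [ 0.31809037 -0.03995042 -1.94311585] [-0.00873938 -0.02857334  0.0018001 ]
9.7333 [0.53800182 0.07212425 0.03702631] 0.40661918250068424 [ 0.41898911  0.58826371 -0.78184446] [0.06054776 0.01199483 0.02435935]
```

View pics/w6c.png

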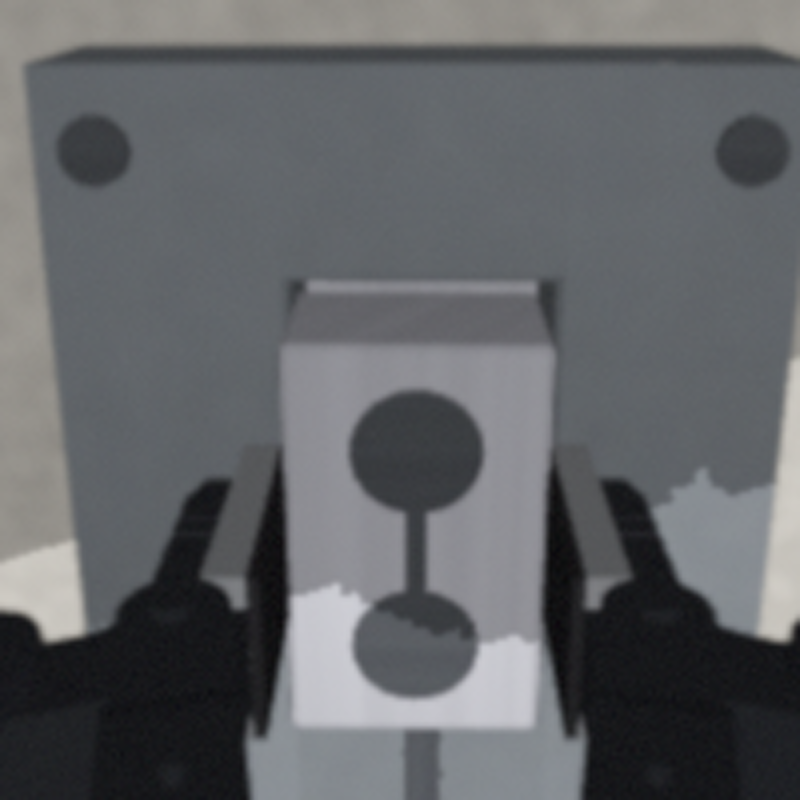

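Request:
send_rows --pt "0.0008 0 -0.003 0 1" --pt "0.0008 0 -0.006 0 1" --pt "0.0008 0 -0.008 0 1" --pt "0.0008 0 -0.008 0 1"

```text
clock: 10.07
ee_pos: [0.5386, 0.0722, 0.0323]
orientation: [0.698, -0.115, 0.115, -0.698]
force: [0.8, -0.4, -1.6]
grip_width: 0.411
```

Run:
```python
from h import *
P={n:grab_frame(n) for n in ['side','wrist','scene']}
pickle.dump(P,open('P6.pkl','wb'))
crop(P['wrist'],'w7c.png',120,320,150,350,4)
crop(P['side'],'d7.png',200,290,210,330,5)
s=telemetry.get_state(); print(s['clock'],s['ee_pos'],s['grip_width'],s['force'],s['wrist_torque'])
```

```text
10.2167 [0.53877561 0.07227237 0.03269283] 0.4124478426047733 [ 1.08835182 -0.40512928 -1.81558974] [ 0.020407    0.02381768 -0.00939257]
```

View pics/w7c.png

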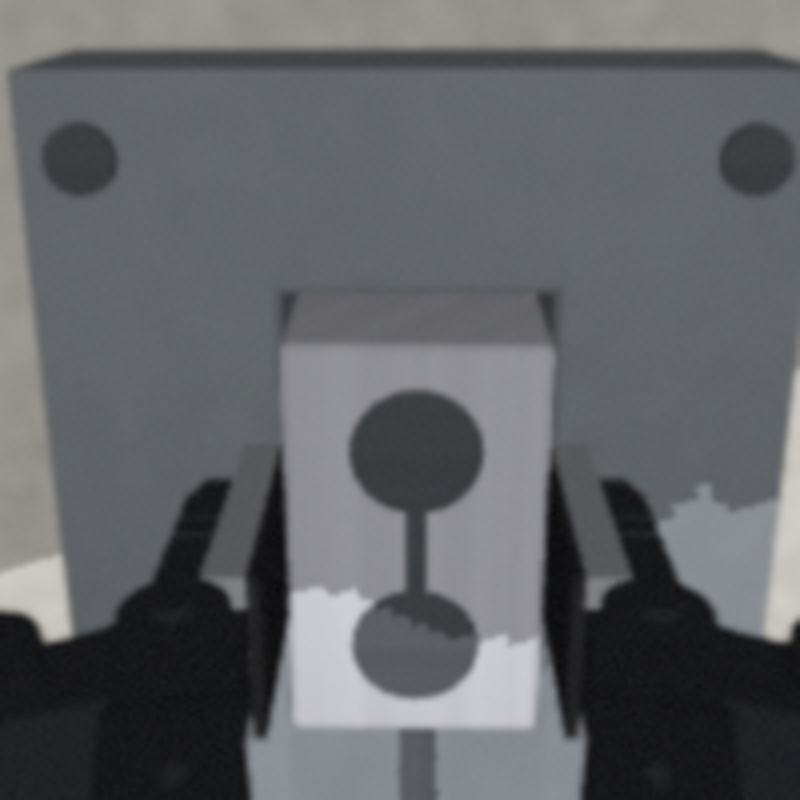

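View pics/d7.png

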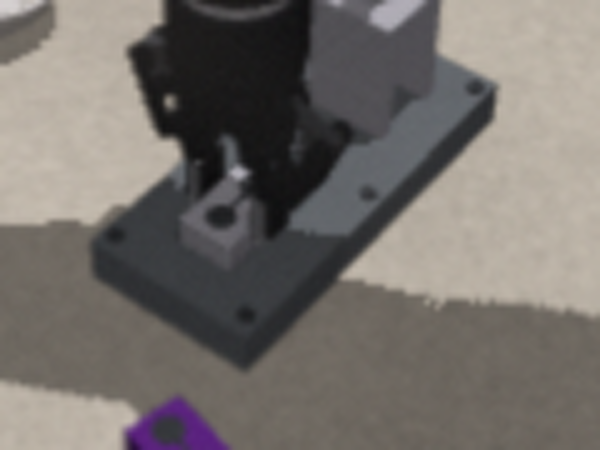

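Request:
send_rows --pt "0 0 -0.003 0 1" --pt "0 0 -0.005 0 1" --pt "0 0 -0.005 0 1"

```text
clock: 10.47
ee_pos: [0.5386, 0.0722, 0.0294]
orientation: [0.698, -0.115, 0.115, -0.698]
force: [0.0, 0.4, -0.7]
grip_width: 0.416
```

Request:
send_rows --pt "0 0 0 0 0.8" --pt "0 0 0 0 0.5" --pt "0 0 0 0 0.4" --pt "0 0 0 0 0.4"

```text
clock: 10.8
ee_pos: [0.5389, 0.0723, 0.0298]
orientation: [-0.698, 0.115, -0.115, 0.698]
force: [-0.0, -0.5, -0.0]
grip_width: 0.604
```

Run:
```python
from h import *
P={n:grab_frame(n) for n in ['side','wrist','scene']}
pickle.dump(P,open('P7.pkl','wb'))
crop(P['wrist'],'w8c.png',120,320,150,350,4)
crop(P['side'],'d8.png',200,290,210,330,5)
s=telemetry.get_state(); print(s['clock'],s['ee_pos'],s['grip_width'],s['force'],s['wrist_torque'])
```

```text
10.95 [0.5388503  0.07224419 0.02978015] 0.5995682729504581 [-0.55531836 -0.08717951  0.5856577 ] [-0.02707054 -0.00729263  0.03262967]
```

View pics/w8c.png

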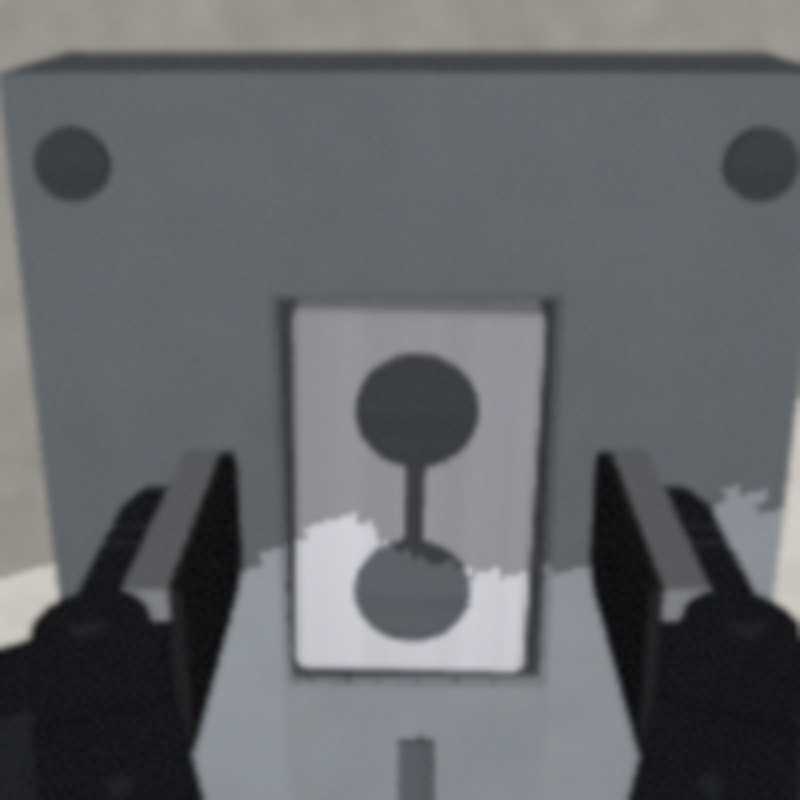

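View pics/d8.png

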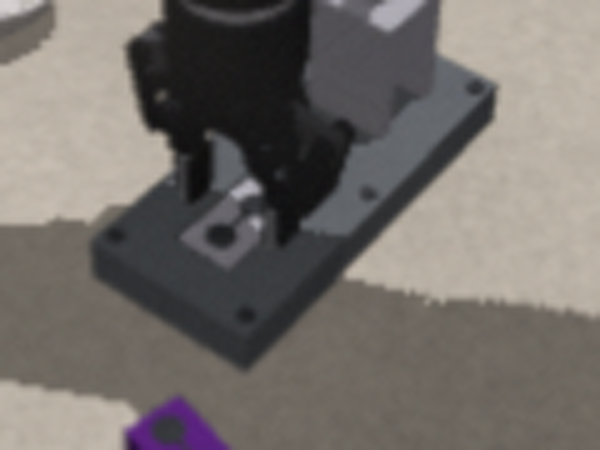

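Request:
send_rows --pt "0 0 0.03 0 0.4" --pt "0 0 0.06 0 0.4" --pt "0 0 0.06 0 0.8" --pt "0 0 0.06 0 1" --pt "0 0 0.06 0 1"

```text
clock: 11.37
ee_pos: [0.5385, 0.0722, 0.0653]
orientation: [0.698, -0.115, 0.115, -0.698]
force: [0.1, 0.3, -0.3]
grip_width: 0.182
```

Request:
send_rows --pt "0 0 0 0 1" --pt "0 0 0 0 1" --pt "0 0 -0.02 0 1" --pt "0 0 -0.04 0 1" --pt "0 0 -0.05 0 1"

```text
clock: 11.78
ee_pos: [0.5378, 0.0721, 0.0341]
orientation: [0.698, -0.116, 0.114, -0.697]
force: [-0.6, 0.0, -0.5]
grip_width: 0.001
```

Request:
send_rows --pt "0 0 -0.005 0 1" --pt "0 0 -0.01 0 1" --pt "0 0 -0.014 0 1" --pt "0 0 -0.014 0 1"

```text
clock: 12.12
ee_pos: [0.5384, 0.0722, 0.0299]
orientation: [-0.698, 0.115, -0.115, 0.698]
force: [-12.4, -1.4, 31.0]
grip_width: -0.001
```

Request:
send_rows --pt "0 0 0 0 1" --pt "0 0 0 0 1"

```text
clock: 12.28
ee_pos: [0.5384, 0.0722, 0.0299]
orientation: [-0.698, 0.115, -0.115, 0.698]
force: [-12.2, -1.5, 30.5]
grip_width: -0.002
```

Request:
send_rows --pt "0 0 0.02 0 1" --pt "0 0 0.07 0 1" --pt "0 0 0.14 0 1" --pt "0 0 0.21 0 1" --pt "0 0 0.28 0 1"

```text
clock: 12.7
ee_pos: [0.5383, 0.0722, 0.1965]
orientation: [-0.698, 0.115, -0.115, 0.698]
force: [1.2, 1.1, -0.8]
grip_width: -0.004
```

Request:
send_rows --pt "0 0 0.05 0 0.5" --pt "0 0 0.07 0 0.5" --pt "0 0 0.07 0 0.5"

```text
clock: 12.95
ee_pos: [0.5404, 0.0725, 0.2403]
orientation: [-0.697, 0.113, -0.117, 0.698]
force: [0.6, 0.4, -0.7]
grip_width: 0.416
```

Run:
```python
from h import *
s=telemetry.get_state(); print(s['clock'],s['ee_pos'],s['grip_width'],s['force'],s['wrist_torque'])
P={n:grab_frame(n) for n in ['side','wrist','scene']}
pickle.dump(P,open('P8.pkl','wb'))
save(P['wrist'],'w9.png',1.5)
crop(P['side'],'d9.png',160,290,200,340,5)
crop(P['scene'],'s9.png',160,260,190,310,5)
for n,p in P.items():
    for l in ['plunger_grip','collar_mouth','pocket_floor','bore_floor']:
        print(n,l,[(round(m['p'],2),np.round(m['centre'],1).tolist()) for m in spot_point(p,l)][:2])
```

```text
12.95 [0.54042792 0.07247141 0.24032575] 0.4163474609153312 [ 0.64735178  0.36034145 -0.68604481] [ 0.0590294   0.04276894 -0.01428709]
side plunger_grip [(0.42, [188.0, 288.3])]
side collar_mouth [(0.91, [199.7, 283.5])]
side pocket_floor [(0.92, [248.0, 255.8])]
side bore_floor [(0.57, [221.8, 280.7])]
wrist plunger_grip [(0.8, [311.7, 251.7])]
wrist collar_mouth [(0.83, [290.6, 257.1])]
wrist pocket_floor [(0.69, [293.0, 255.8]), (0.62, [166.4, 252.5])]
wrist bore_floor []
scene plunger_grip [(0.55, [178.7, 226.0])]
scene collar_mouth [(0.9, [190.7, 223.1]), (0.18, [271.9, 308.6])]
scene pocket_floor [(0.7, [205.5, 263.1])]
scene bore_floor []
```

View pics/w9.png

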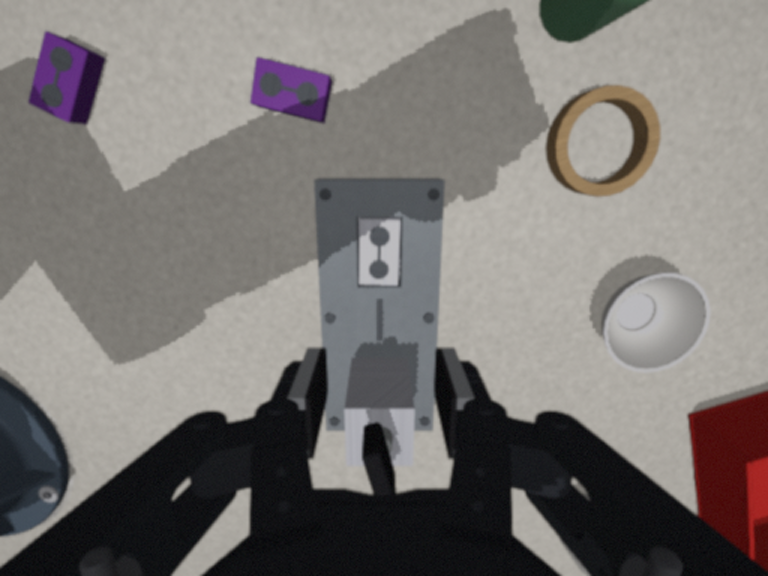

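View pics/d9.png

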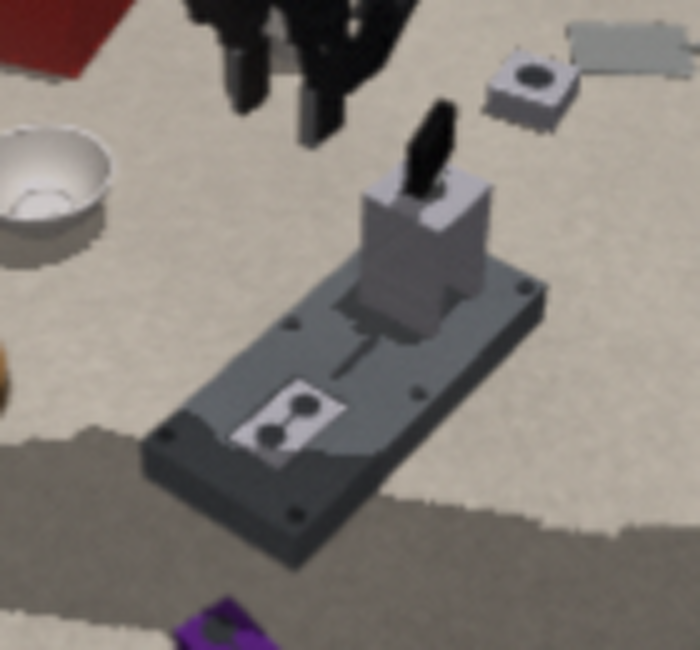

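View pics/s9.png

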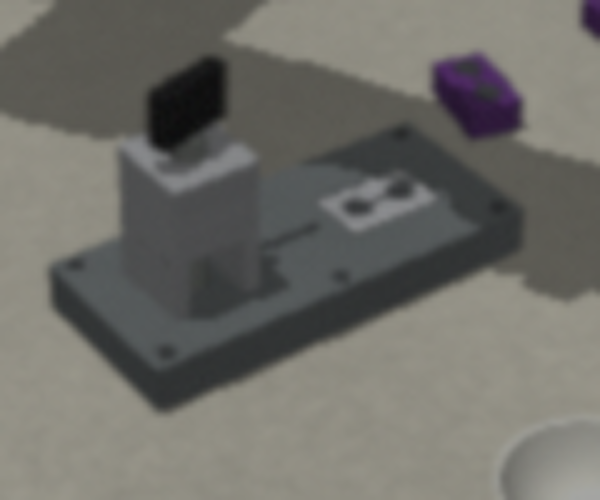

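Request:
send_rows --pt "-0.02 -0.06 0 0 0.5" --pt "-0.04 -0.12 0 0 0.5" --pt "-0.06 -0.18 0 0 0.5" --pt "-0.08 -0.24 0 0 0.5" --pt "-0.1 -0.3 0 0 0.5"

```text
clock: 14.12
ee_pos: [0.478, -0.1091, 0.2364]
orientation: [0.698, -0.115, 0.115, -0.698]
force: [0.5, -0.6, -0.3]
grip_width: 0.499
```

Request:
send_rows --pt "0 0 0 0 0.4" --pt "0 0 0 0 0.4"

```text
clock: 14.28
ee_pos: [0.4782, -0.1095, 0.2365]
orientation: [-0.697, 0.116, -0.117, 0.697]
force: [-0.1, -0.6, -1.0]
grip_width: 0.599
```

Run:
```python
from h import *
s=telemetry.get_state(); print(s['clock'],s['ee_pos'],s['grip_width'],s['force'])
P={n:grab_frame(n) for n in ['wrist']}
pickle.dump(P,open('P9.pkl','wb'))
W=P['wrist'];print(W['eye'],W['rotation'])
save(W,'w10.png',1.5)
for l in ['plunger_grip','collar_mouth','plunger']:
    print(l,[(round(m['p'],2),np.round(m['centre'],1).tolist()) for m in spot_point(W,l)][:2])
print([(round(m['p'],2),np.round(m['centre'],1).tolist()) for m in masks_of(W,'plunger')][:2])
```

```text
14.2833 [ 0.47819946 -0.10947657  0.23650967] 0.5987276429321723 [-0.11987876 -0.62913742 -1.03982088]
[ 0.50390141 -0.03596945  0.3794397 ] [ 0.97461283 -0.16225452 -0.02603789  0.15207016]
plunger_grip [(0.67, [126.4, 248.9])]
collar_mouth [(0.97, [124.6, 252.0])]
plunger [(0.69, [243.0, 405.1])]
[(0.74, [128.2, 253.9]), (0.17, [63.7, 469.4])]
```

View pics/w10.png

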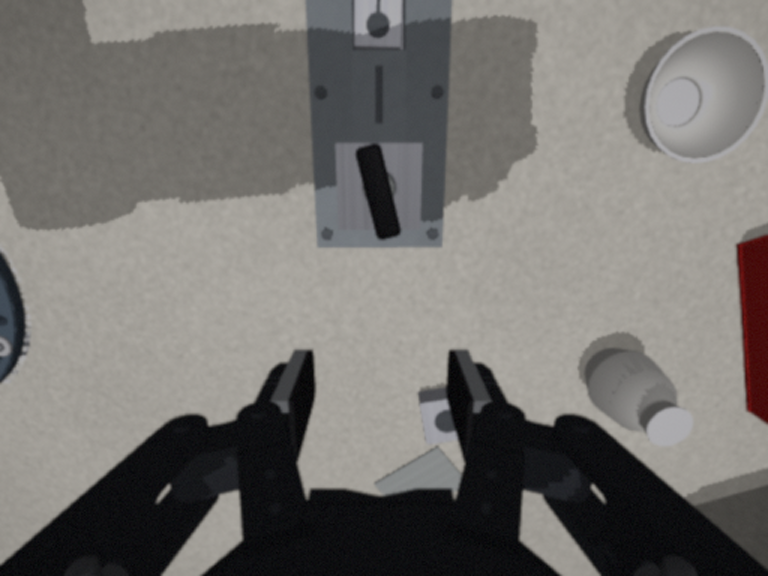

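Run:
```python
from h import *
W=pickle.load(open('P9.pkl','rb'))['wrist']
g=cv2.convertScaleAbs(W['image'][85:170,210:300,::-1],alpha=1.6,beta=15)
cv2.imwrite('pics/w10c.png',cv2.resize(g,None,fx=7,fy=7,interpolation=cv2.INTER_CUBIC))
print(telemetry.get_state()['ee_pos'])
```

```text
[ 0.47916435 -0.10670409  0.23622559]
```

View pics/w10c.png

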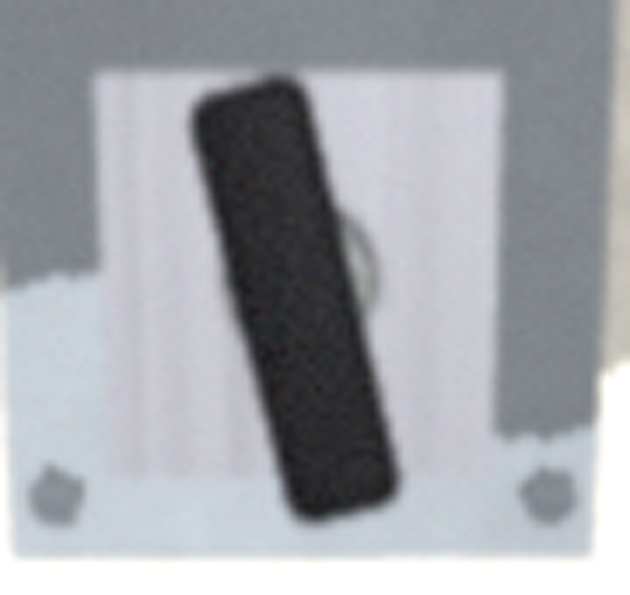

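Run:
```python
from h import *
W=pickle.load(open('P9.pkl','rb'))['wrist']
f=lambda x,y,s=7,r0=85,c0=210:((y+.5)/s-.5+r0,(x+.5)/s-.5+c0)
ang=lambda d:np.degrees(np.arctan2(d[1],d[0])).round(2)
def rep(n,q,z):
    C=np.array([onz(W,f(*x),z) for x in q]);print(n,C.mean(0).round(4))
    for i in range(len(q)): d=C[(i+1)%len(q)]-C[i]; print('  ',np.linalg.norm(d).round(4),ang(d))
rep('tab',[(190,103),(302,73),(402,492),(291,523)],.162)
rep('tower',[(94,72),(503,72),(493,475),(106,475)],.114)
rep('bolts+',[(57,496),(549,496)],.03)
print('ring',onz(W,f(305,275),.114),onz(W,f(305,275),.126))
# triangulated height of tab centre top via scene/side
S,D=(pickle.load(open('P8.pkl','rb'))[k] for k in('scene','side'))
d=f((405+458)/2+0,(100+198)/2,5,160,200); s=f(188,103,5,160,190)
print('tab centre',tri([(D,d),(S,s)]))
o=np.array([.5389,.0717]);yaw=np.radians(-18.9);ey=np.array([-np.sin(yaw),np.cos(yaw)])
print('bore pred',o-.13*ey)
```

```text
tab [ 0.4971 -0.0515  0.162 ]
   0.0126 -4.71
   0.0474 -94.8
   0.0134 176.87
   0.0478 84.31
tower [ 0.4969 -0.0518  0.114 ]
   0.0544 -18.92
   0.0538 -108.69
   0.0547 161.09
   0.0539 71.0
bolts+ [ 0.4825 -0.0942  0.03  ]
   0.0918 -18.9
   0.0918 161.1
ring [ 0.49782754 -0.0514833   0.114     ] [ 0.49810212 -0.05078195  0.126     ]
tab centre (array([ 0.49708641, -0.04987128,  0.14364069]), [0.0007947825489618622, 0.0007947825489618271])
bore pred [ 0.49679074 -0.0512911 ]
```

Request:
send_rows --pt "0.015 0.05 0 0.2 0.4" --pt "0.0297 0.092 0 0.4 0.4" --pt "0.0297 0.092 -0.03 0.496 0.5" --pt "0.0297 0.092 -0.06 0.496 0.5" --pt "0.0297 0.092 -0.06 0.496 0.5"

```text
clock: 14.95
ee_pos: [0.4954, -0.0508, 0.1975]
orientation: [-0.706, 0.028, -0.025, 0.707]
force: [-0.6, 0.8, -0.3]
grip_width: 0.5
```

Run:
```python
from h import *
P={n:grab_frame(n) for n in ['wrist','side','scene']}
pickle.dump(P,open('P10.pkl','wb'))
W=P['wrist']
save(W,'w11.png',1.5)
s=telemetry.get_state(); M=Rotation.from_quat(s['orientation']).as_matrix();print(s['clock'],s['ee_pos'],s['grip_width'],s['force'],M.round(4).tolist(),np.degrees(np.arctan2(M[1,0],M[0,0])))
```

```text
15.1 [ 0.49682272 -0.05201322  0.20086184] 0.5000624465510471 [ 0.20333114 -0.08493452  1.09318145] [[0.9969, -0.0, 0.0782], [-0.0782, 0.0, 0.9969], [-0.0, -1.0, 0.0]] -4.487169994693651
```

View pics/w11.png

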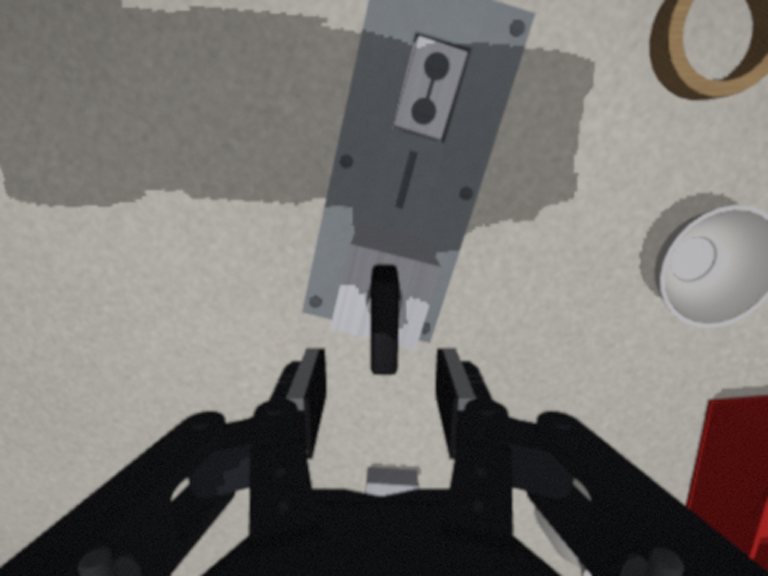

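Run:
```python
from h import *
W=pickle.load(open('P10.pkl','rb'))['wrist']
C=np.array([onz(W,((r+.5)/1.5-.5,(c+.5)/1.5-.5),.162) for c,r in [(372,266),(397,266),(398,374),(371,374)]])
print(C.mean(0),[ (np.linalg.norm(d).round(4),np.degrees(np.arctan2(d[1],d[0])).round(1)) for d in np.roll(C,-1,0)-C])
print(telemetry.get_state()['ee_pos'])
```

```text
[ 0.49752135 -0.04745789  0.162     ] [(np.float64(0.0114), np.float64(-4.2)), (np.float64(0.0555), np.float64(-93.1)), (np.float64(0.0134), np.float64(175.9)), (np.float64(0.0555), np.float64(84.8))]
[ 0.49682272 -0.05201322  0.20086184]
```

Request:
send_rows --pt "0.0005 0.0008 -0.04 0 0.5" --pt "0.0005 0.0008 -0.08 0 0.5" --pt "0.0005 0.0008 -0.105 0 0.5" --pt "0.0005 0.0008 -0.114 0 0.5" --pt "0.0005 0.0008 -0.114 0 0.5"

```text
clock: 15.52
ee_pos: [0.4967, -0.0521, 0.1317]
orientation: [-0.707, 0.028, -0.028, 0.707]
force: [-0.4, -0.7, 0.3]
grip_width: 0.498
```

Request:
send_rows --pt "0 0 0 0 0.6" --pt "0 0 0 0 0.7" --pt "0 0 0 0 0.75" --pt "0 0 0 0 0.75"

```text
clock: 15.85
ee_pos: [0.4974, -0.0522, 0.1328]
orientation: [0.707, -0.027, 0.028, -0.707]
force: [-0.5, -0.4, -0.6]
grip_width: 0.252
```

Run:
```python
from h import *
P={n:grab_frame(n) for n in ['wrist','side','scene']}
pickle.dump(P,open('P11.pkl','wb'))
crop(P['wrist'],'w12.png',150,340,160,360,4)
crop(P['side'],'d12.png',150,240,230,340,6)
crop(P['scene'],'s12.png',140,240,180,290,6)
s=telemetry.get_state(); print(s['clock'],s['ee_pos'],s['grip_width'],s['force'])
```

```text
16.0 [ 0.49705831 -0.05210849  0.1322561 ] 0.24717955934867836 [ 0.35372077 -0.01067747 -0.08157515]
```

View pics/w12.png

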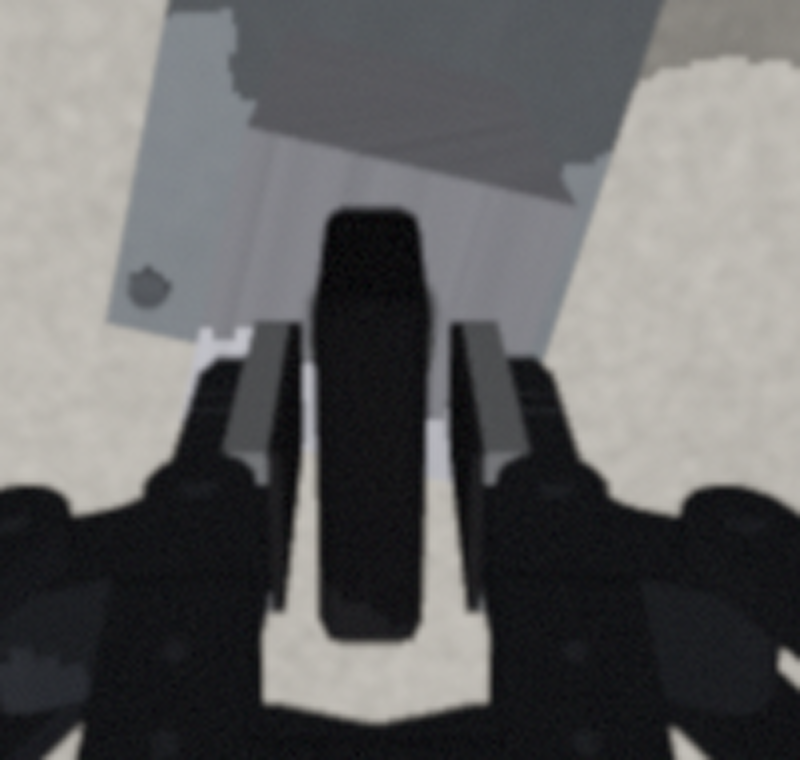

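View pics/d12.png

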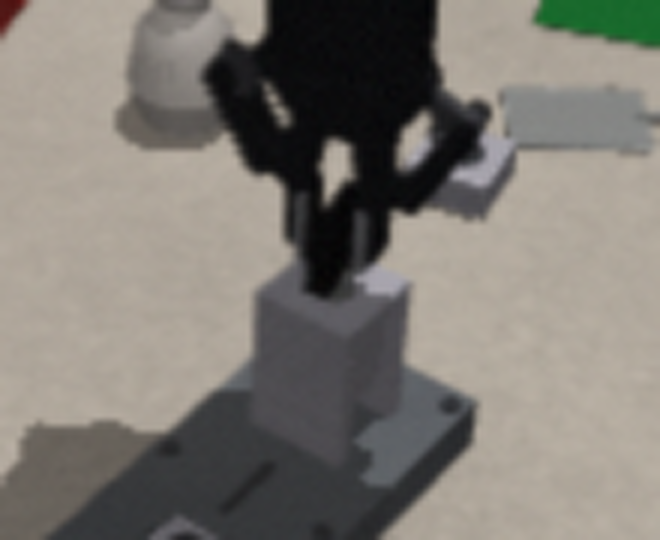

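View pics/s12.png

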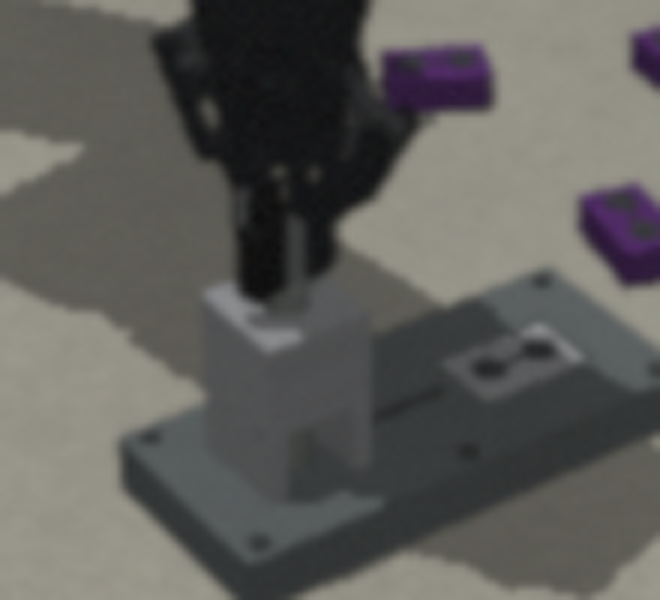

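Request:
send_rows --pt "-0.0006 0.0008 0 0 0.8" --pt "-0.0006 0.0008 0 0 0.9" --pt "-0.0006 0.0008 0 0 1" --pt "-0.0006 0.0008 0 0 1" --pt "-0.0006 0.0008 0 0 1"

```text
clock: 16.42
ee_pos: [0.4967, -0.0516, 0.1321]
orientation: [-0.707, 0.028, -0.028, 0.707]
force: [-0.9, 0.2, 3.7]
grip_width: 0.153
```

Run:
```python
from h import *
P={n:grab_frame(n) for n in ['wrist','scene']}
crop(P['wrist'],'w13.png',150,340,160,360,4)
s=telemetry.get_state(); print(s['clock'],s['ee_pos'],s['grip_width'],s['force'],s['wrist_torque'])
```

```text
16.5167 [ 0.49665419 -0.05161478  0.13210452] 0.15432706227086548 [-0.93442567 -0.27152415  5.35749195] [ 0.02582107  0.11809788 -0.00025993]
```

View pics/w13.png

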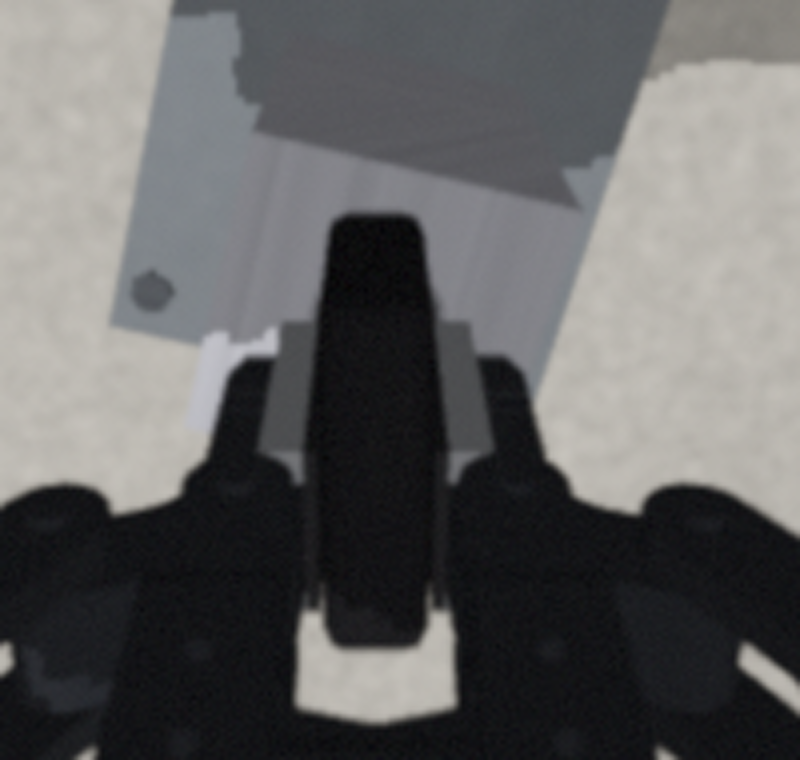

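Request:
send_rows --pt "0 0 0.005 0 1" --pt "0 0 0.01 0 1" --pt "0 0 0.015 0 1" --pt "0 0 0.02 0 1"

```text
clock: 16.85
ee_pos: [0.4962, -0.0516, 0.1439]
orientation: [-0.707, 0.028, -0.028, 0.707]
force: [0.9, -0.5, -3.3]
grip_width: 0.159
```

Run:
```python
from h import *
P={n:grab_frame(n) for n in ['wrist','side','scene']}
pickle.dump(P,open('P12.pkl','wb'))
crop(P['side'],'d14.png',150,240,230,340,6)
s=telemetry.get_state(); print(s['clock'],s['ee_pos'],s['grip_width'],s['force'],s['wrist_torque'])
```

```text
17.0 [ 0.49646057 -0.05162033  0.1440066 ] 0.1571442738054945 [ 1.00775774 -0.02225682 -3.69043804] [-0.04757478  0.03239694  0.00274365]
```

View pics/d14.png

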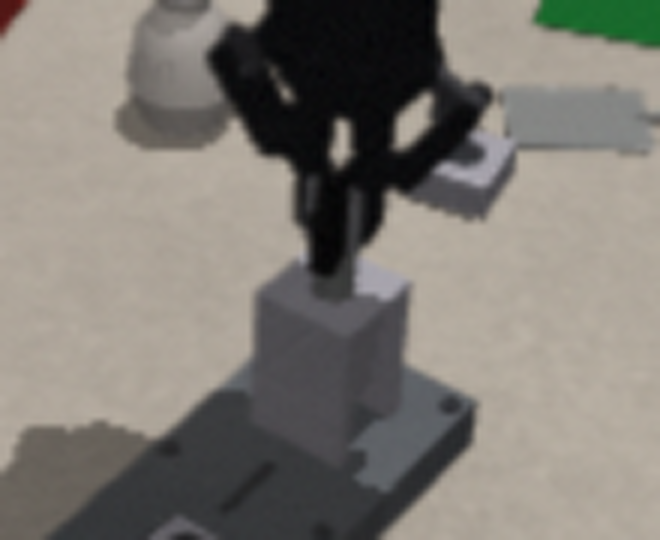

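Request:
send_rows --pt "0 0 0.01 0 1" --pt "0 0 0.02 0 1" --pt "0 0 0.03 0 1" --pt "0 0 0.04 0 1" --pt "0 0 0.05 0 1"

```text
clock: 17.42
ee_pos: [0.4965, -0.0516, 0.1747]
orientation: [0.707, -0.028, 0.028, -0.707]
force: [0.1, -0.0, -2.3]
grip_width: 0.157
```

Request:
send_rows --pt "0 0 0.01 0 1" --pt "0 0 0.02 0 1" --pt "0 0 0.03 0 1" --pt "0 0 0.04 0 1" --pt "0 0 0.05 0 1"

```text
clock: 17.83
ee_pos: [0.4965, -0.0516, 0.2045]
orientation: [0.707, -0.028, 0.028, -0.707]
force: [1.0, 0.3, -4.1]
grip_width: 0.155
```

Run:
```python
from h import *
s=telemetry.get_state(); print(s['clock'],s['ee_pos'],s['grip_width'],s['force'],s['wrist_torque'])
P={n:grab_frame(n) for n in ['wrist','side','scene']}
pickle.dump(P,open('P13.pkl','wb'))
crop(P['side'],'d15.png',130,270,200,340,5)
crop(P['scene'],'s15.png',120,240,180,310,5)
crop(P['wrist'],'w15.png',0,384,60,460,2)
s=telemetry.get_state(); print(s['clock'],s['ee_pos'],s['grip_width'],s['force'],s['wrist_torque'])
```

```text
17.8333 [ 0.49647814 -0.05160784  0.20448714] 0.15478600647293222 [ 0.95913934  0.29209317 -4.14945252] [-0.00767399  0.0080594   0.01628048]
17.9833 [ 0.49681597 -0.05162102  0.20435811] 0.15725059744531675 [ 0.3607908  -0.18736466 -2.69539162] [ 0.07832108 -0.01920307 -0.01523173]
```

View pics/d15.png

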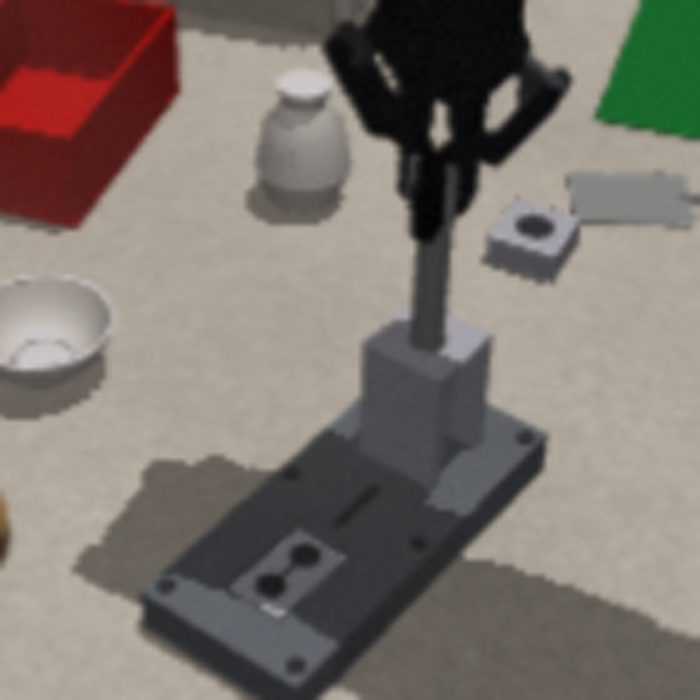

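View pics/s15.png

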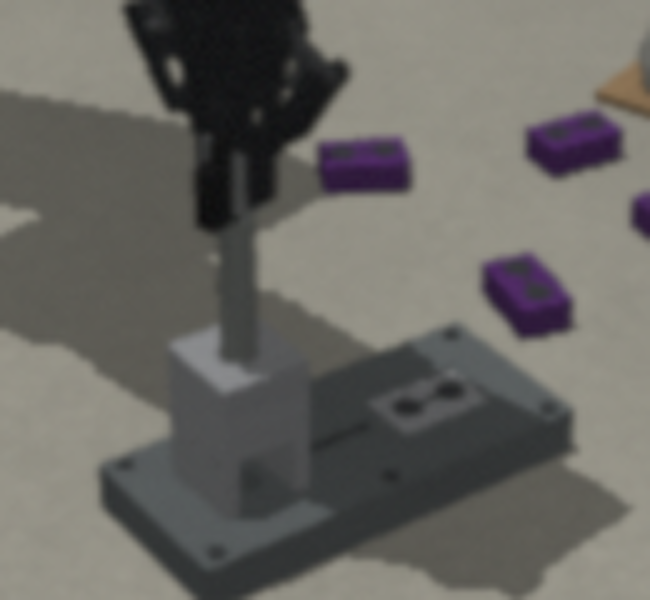

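View pics/w15.png

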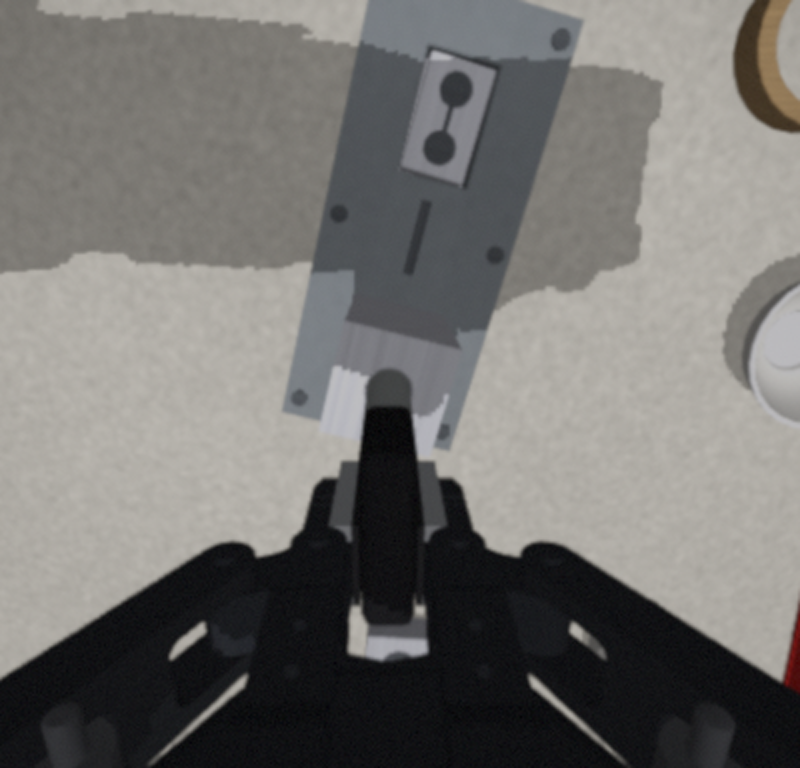

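Run:
```python
from h import *
P=pickle.load(open('P13.pkl','rb'));S,D,W=P['scene'],P['side'],P['wrist']
f=lambda x,y,s,r0,c0:((y+.5)/s-.5+r0,(x+.5)/s-.5+c0)
print('junction',tri([(D,f(432,240,5,130,200)),(S,f(235,222,5,120,180))]))
# predicted pixel of the tab's bottom & collar mouth
for X in [(.497,-.0515,.198),(.497,-.0515,.114),(.497,-.0515,.15)]:
    q=proj(D,[X])[0];r=proj(S,[X])[0]; print(X,((q-[130,200])*5)[::-1].round(),((r-[120,180])*5)[::-1].round())
# press pose check in wrist
g=lambda x,y:f(x,y,2,0,60)
C=np.array([onz(W,g(*a),.03) for a in [(339,213),(495,255),(560,40),(299,397),(444,432)]]);print(C.round(4))
P0=pickle.load(open('P9.pkl','rb'))['wrist']
h=lambda x,y:f(x,y,1.5,0,0)
print(np.array([onz(P0,h(*a),.03) for a in [(321,93),(437,92),(327,233),(432,233)]]).round(4))
I=[onz(W,g(*a),.03) for a in [(430,48),(497,67),(466,187),(402,167)]];print('insert',np.mean(I,0))
```

```text
junction (array([ 0.4956384 , -0.04579525,  0.18931107]), [0.003262519041576729, 0.0032625190415765796])
(0.497, -0.0515, 0.198) [437. 217.] [234. 213.]
(0.497, -0.0515, 0.114) [429. 335.] [236. 350.]
(0.497, -0.0515, 0.15) [432. 286.] [235. 293.]
[[ 0.4752  0.0276  0.03  ]
 [ 0.5623 -0.0023  0.03  ]
 [ 0.5985  0.1048  0.03  ]
 [ 0.4389 -0.0794  0.03  ]
 [ 0.5279 -0.11    0.03  ]]
[[ 0.4751  0.0268  0.03  ]
 [ 0.5621 -0.0023  0.03  ]
 [ 0.4394 -0.0791  0.03  ]
 [ 0.5258 -0.1087  0.03  ]]
insert [0.53894209 0.07135206 0.03      ]
```

Run:
```python
from h import *
P=pickle.load(open('P13.pkl','rb'));S,D=P['scene'],P['side']
a=np.radians(-4.6);ex=np.array([np.cos(a),np.sin(a),0]);ey=np.array([-ex[1],ex[0],0])
for z in (.19,.198,.206):
  for sx in (-7,7):
    for sy in (-25,25):
      X=np.array([.4968,-.0516,z])+sx/1e3*ex+sy/1e3*ey
      print(z,sx,sy,((proj(D,[X])[0]-[130,200])*5)[::-1].round(),((proj(S,[X])[0]-[120,180])*5)[::-1].round())
cv2.imwrite('pics/d16.png',cv2.resize(cv2.convertScaleAbs(D['image'][150:210,265:310,::-1],alpha=2.5,beta=20),None,fx=10,fy=10,interpolation=cv2.INTER_CUBIC))
```

```text
0.19 -7 -25 [464. 207.] [190. 241.]
0.19 -7 25 [433. 257.] [257. 203.]
0.19 7 -25 [440. 201.] [210. 251.]
0.19 7 25 [408. 251.] [277. 212.]
0.198 -7 -25 [465. 196.] [189. 228.]
0.198 -7 25 [433. 245.] [256. 189.]
0.198 7 -25 [441. 190.] [210. 237.]
0.198 7 25 [409. 239.] [277. 199.]
0.206 -7 -25 [466. 184.] [189. 214.]
0.206 -7 25 [434. 233.] [256. 176.]
0.206 7 -25 [442. 178.] [210. 224.]
0.206 7 25 [410. 227.] [277. 185.]
```

View pics/d16.png

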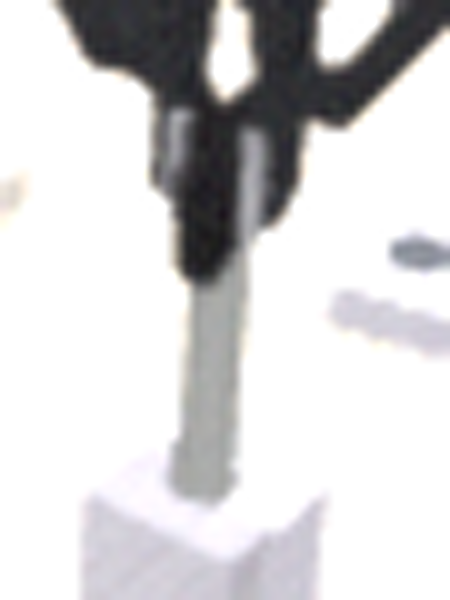

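Request:
send_rows --pt "0 0 0.002 0 1" --pt "0 0 0.002 0 1" --pt "0 0 0.002 0 1" --pt "0 0 0.002 0 1" --pt "0 0 0.002 0 1"

```text
clock: 18.4
ee_pos: [0.4964, -0.0516, 0.2049]
orientation: [-0.707, 0.028, -0.028, 0.707]
force: [0.5, -0.1, -3.5]
grip_width: 0.158
```

Run:
```python
from h import *
s=telemetry.get_state(); print(s['clock'],s['ee_pos'],s['grip_width'],s['force'],np.abs(s['qvel']).max())
print(hand_in())
```

```text
18.4 [ 0.49641892 -0.05156841  0.20489145] 0.15760571831107437 [ 0.49149187 -0.09430992 -3.53770753] 0.0013372713142611827
the job is handed in; nothing more can be done
None
```

The job is handed in at clock 18.4 s of the 64 s allowed, with the arm holding the raised plunger still; the interface gave no verdict.

**Insert:** I gripped the grey oblong insert, lowered it into the pocket and let it drop. I then pressed it down with the shut fingers at about 31 N and let go. The fingers bottomed out at 29.9 mm, against a bed top of 30 mm. In the last wrist picture the insert's centre was under 1 mm from the pocket's centre.

**Plunger:** I gripped it by the black tab with the squeeze set to 40 N and drew it straight up about 73 mm. Its lower end is now about 79 mm above the press's underside. The tab's lower edge showed at the pixels expected for that height, so it has not slipped in the fingers. The lateral force is about 0.5 N, and the 3.5 N vertical pull fits the plunger's weight, so it is not jammed.

**Press and bench:** Two of the three press bolts stayed within 1 mm and the third read about 2.5 mm off, all well inside the 20 mm limit. I did not separately measure the spares, purple look-alikes or other things at the end. They look unmoved in the pictures where they show.

**Checks that disagreed:**
- The network's centre for the insert was about 5 pixels off in the wrist view, so I used my own corner and mark measurements.
- A rough two-view measurement of where the rod meets the tab gave 189 mm, with a 3 mm residual. I replaced it with the projected-corner check, which matched 198 mm.

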